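Load a candle tin into a setting bay through its sprung gate

ROBOT

A 6-joint arm with a two-finger parallel gripper is mounted at the origin on the work surface. World frame = base frame: x ahead of the robot, y to its left, z up, the work surface at z = 0. Lengths are in m, angles in rad, forces in N, time in s.
With the tool pointing down it reaches from about 0.3 to 0.775 m from the base axis. Payload 14.6 kg.
Tool frame: the origin (TCP) lies at the very end of the fingers, on their centre line; the grasp point (between the pads) lies ctrl.grasp_offset behind it (ctrl.grasp_offset is the distance from the TCP to the grasp point, in m); z points along the fingers, y is the direction in which the jaws open and shut (so a half turn about z gives the same grasp; the last joint's range is limited). The gripper opens to 94 mm and grips with 3 to 60 N. Pads are 16 mm wide; open, the fingers measure 119 mm over their backs; the gripper's body (75 mm by 177 mm) begins 78 mm behind the grasp point.
Start: joints at [1.207, 0.3, 1.521, -0, 1.321, -0.067], TCP at [0.161, 0.526, 0.167] pointing down, gripper open.
Joint ranges: [-3.03, 3.03], [-0.79, 2.21], [0.23, 2.52], [-1.04, 4.18], [0, 3.07], [-2.55, 2.55]. Speed limits (rad/s): [2.22, 2.22, 2.57, 3.14, 3.14, 3.14].

INTERFACE

Orientations are given as [roll, pitch, yaw] about the fixed x, y, z axes, in that order (R = Rz(yaw) Ry(pitch) Rx(roll)).
In Python, from station import ctrl gives the robot as it stands. The module is installed in compiled form; this text tells all that it offers.
- The arm moves only by the tool carry_out, never from a script. Its argument "deltas" is a list of rows, each an object of numbers: "x", "y", "z": the shift along the tool's x, y, z in units of 0.02 m (1.0 is 0.02 m); "wx", "wy", "wz": the turn, a rotation vector about the tool's x, y, z in units of 0.08 rad (1.0 is 0.08 rad); "jaw": the opening in per cent of the stroke, from 0 (shut) to 100 (fully open). A call has 1 to 12 rows; each row shifts and turns the commanded pose from where the row before left it, along the tool's axes as they then stand; what a row does not reach is not made up. A row lasts 1/12 s, in which the tool goes at most 41.7 mm and 7.16 degrees, less where a joint would pass 70% of its speed; a pose out of reach is approached as far as the arm can. A call with a number of a shift or a turn outside -1 to 1 is refused whole. A call with a gripper value outside its range is refused whole. The fingers move at their own pace and stop on an object; "squeeze" is the grip in N (left out, the last holds). Time passes only in rows, so rows that do not move let the fingers close. It gives the time, the measured TCP pose, the force and the opening at its end, in the units of the state.
- ctrl.get_obs(): the state, without advancing time (a new reading comes with each control period).
- ctrl.camera(name): name is "side" or "top" or "wrist"; returns the picture (480x640x3 uint8, blue, green, red); there is no depth.
- ctrl.camera_params(name): a dict with "mtx" (3x3 intrinsics, pixels), "dist" ([k1, k2, p1, p2, k3] as OpenCV has them; the pictures are not rectified), "origin" and "attitude" of the camera in the world. Camera axes: x right, y down, z forward; pixel columns grow to the right and rows downward; lengths in m; the calibration is good to about 2 mm. A picture is of the moment at which its call begins: read the wrist's pose just before it. camera_params takes no time and is no camera call; for the wrist camera it gives the pose at the moment of the call.
- ctrl.hand_in(): hands the job in, once; it reports no verdict.
Trained networks look in the newest picture that a camera, given by its name, has taken for a name from the list of things; names that differ only in an ending like _2 or _b are one class to them, and where a whole thing is asked for, a point or a joint stands for the part that bears it (a point fixed in the world has none). Each returns a list of dicts, best first, with "conf" (0 to 1); they miss things now and then, are a little off and sometimes report something else, mostly with a low value. They report only what shows in the picture. A call takes as long as a camera call. They do not tell look-alikes from the thing itself.
- ctrl.boxes_of(camera, label): "rect" ([left, top, right, bottom] in pixels, round what is visible of it).
- ctrl.mark_of(camera, label): "position" ([row, column] in pixels: a listed point, or the origin of a listed thing).
The state is a dict: "time_s": time; "qpos": joint angles; "joint_vel": joint speeds; "tau": joint torques, N m; "ee_pos": TCP position; "eef_rot": TCP orientation; "force": force on the tool from outside, world axes, zero at the start; "moment": the same for the moment, N m; "grip_width": finger opening in m.
Only numpy, scipy, OpenCV 4.12 (cv2) and the standard library are available. Lean on these libraries where they do the work, as an engineer would, in place of code of your own. Each camera call takes 0.05 s, during which the arm holds its last target.

TASK

Stand the candle tin on the apron in front of the bay's sprung gate, then slide it along the floor through the gate and on until it gently presses the sprung end plate well in (roughly half its travel, never forced to the end of it). Draw back and leave the tin standing in the bay with the gate swung fully shut behind it; do not lift the tin over the gate or screens, do not tip or ram it, and leave the other things where they are.

Things in the scene. Friction and masses are not known exactly. Their poses are not given: they have to be found in the camera images.
- candle: the candle to load: a round bare-aluminium tin, 50 mm across and 45 mm tall with cream wax and a short wick in the top, 105 to 210 g. Origin: centre of its underside; z up its axis.
- bay: a low open-topped lane with plywood sides, fixed to the table. Origin: on the table under the middle of the gate; x along the lane into the bay, y left, z up. Smooth white base board (friction about 0.25) 5 mm thick, 92 mm wide, from x = -75 to 190 mm. Side screens run from x = 0 inwards, 36 to 44 mm either side of the centre line, tops at z = 40 mm: the lane is 72 mm wide. End wall at x = 184 mm.
- gate (a joint): angle of the gate: one aluminium flap across the lane, 65 mm long, 3 mm thick, z = 8 to 40 mm, upright hinge at bay x = 0, y = +34 mm. 0 = shut; grows to 1.75 as it swings inwards; not outwards. A spring shuts it (0.03 N m shut, 0.08 at 1.6 rad: 1 to 5 N at the tin). It can shut only once the tin's centre is beyond about x = 87 mm and nothing else is in its swing.
- end_plate (a joint): how far the sprung end plate is pushed in: 0 at rest, 0.014 m at the end of its travel. Upright steel plate across the lane, 62 mm wide, z = 6 to 34 mm, on a block clamped elsewhere each time: its face at rest is 118 to 148 mm beyond the gate (bay x), to be seen or felt. It gives from about 2.5 N, then 0.6 N more per mm; it springs back when let go.
- bubble_candle: bystander: a cream wax candle of small balls, a 50 mm cube. Origin: centre of its underside.
- mug: bystander: white mug, 80 mm across, 85 mm tall. Origin: centre of its underside.
- jar: bystander: lidded glass jar, 66 mm across, 75 mm tall. Origin: centre of its underside.
- apron (a point): middle of the apron, the open part of the base board in front of the gate (x = -75 to 0 of the bay), which has no sides: a point on the board's top, 45 mm before the gate. Same axes as the bay. The tin fits here without touching the gate.
Not all that is in view belongs to the job. What is shaped like the candle but red is not meant.

How it is judged:
On the way, in this order (a step that is already met when the one before it is completed fails the run):
1. the tin stands on the apron in front of the shut gate (x of candle in the frame of bay between -0.075 and -0.02 m and y of candle in the frame of bay between -0.04 and 0.04 m and z of candle in the frame of bay below 0.009 m and angle between candle's own z axis and vertical below 0.15 rad and value of joint gate below 0.15 rad), for 0.2 s.
2. the tin slides through the gateway on the floor, pushing the gate open (x of candle in the frame of bay between 0 and 0.07 m and z of candle in the frame of bay below 0.012 m and value of joint gate above 0.3 rad), for 0.05 s.
3. the tin presses the sprung end plate in by at least 4 mm (value of joint end_plate above 0.004 m and contact force between candle and bay above 3 N and x of candle in the frame of bay above 0.085 m and z of candle in the frame of bay below 0.012 m), for 0.15 s.
At the end, for the whole second after the job is handed in: the gate is shut (under 0.08 rad) and the tin stands upright (within 0.1 rad) and still on the bay's floor between the gate and the end plate, its centre 70 to 140 mm beyond the gate, the gripper out of the bay (value of joint gate below 0.08 rad and x of candle in the frame of bay between 0.07 and 0.14 m and y of candle in the frame of bay between -0.02 and 0.02 m and z of candle in the frame of bay below 0.009 m and angle between candle's own z axis and vertical below 0.1 rad and linear speed of candle below 0.02 m/s); the robot touches nothing.
It fails at once if the end plate is forced to the end of its travel (over 12.5 mm) (value of joint end_plate above 0.0125 m).
It fails at once if the tin is pressed on the bay with more than 22 N (contact force between candle and bay above 22 N).
It fails at once if the tin is lifted over the gate or the screens (x of candle in the frame of bay between -0.005 and 0.19 m and y of candle in the frame of bay between -0.04 and 0.04 m and z of candle in the frame of bay above 0.02 m).
It fails at once if the tin is tipped by more than 30 degrees (angle between candle's own z axis and vertical above 0.52 rad).
It fails at once if a bystander is moved by more than 20 mm (distance of any of bubble_candle, mug, jar from where it was at the start of the episode above 0.02 m).
It also fails if it takes over 69 s, if anything falls off the work surface, if the arm or the gripper's body presses on something with over 40 N, if the wrist force passes 120 N, or if a joint passes its speed limit or range.

## Working session

There is one attempt and no reset: what is moved stays moved. The work goes in short steps, Python scripts to look and compute and a tool call to move; the robot and the scene stay as the last step left them, time stands still between calls to the robot, and variables do not carry over. Pictures are saved under pics/ and viewed, and the job is handed in when it is done.

Besides the shell and the picture viewer there is one more tool, called after ">>>" in YAML: its name, and indented under it one key for each argument. carry_out: Moves the arm, as the interface text tells. Its arguments: {"type":"object","properties":{"deltas":{"type":"array"},"squeeze":{"type":"number"}},"required":["deltas"]}

```bash
mkdir -p pics
cat > h.py <<'E'
import numpy as np, cv2
from station import ctrl
from scipy.spatial.transform import Rotation as R
def cam(name):
    p=ctrl.camera_params(name); K=np.array(p['mtx']);d=np.array(p['dist']);o=np.array(p['origin']);A=np.array(p['attitude'])
    if A.shape!=(3,3): A=R.from_euler('xyz',A).as_matrix()
    return K,d,o,A
def ray(c,rc,z):
    K,d,o,A=c
    u=cv2.undistortPoints(np.array([[[rc[1],rc[0]]]],float),K,d)[0,0]
    v=A@np.array([u[0],u[1],1]); return o+v*(z-o[2])/v[2]
def proj(c,P):
    K,d,o,A=c
    q=(np.atleast_2d(P)-o)@A
    return cv2.projectPoints(q.reshape(-1,1,3),np.zeros(3),np.zeros(3),K,d)[0][:,0]
E
python3 - <<'E'
from h import *
o=ctrl.get_obs();print(o, ctrl.grasp_offset)
for n in ['top','side','wrist']:
    print(n,ctrl.camera_params(n))
    cv2.imwrite(f'pics/{n}0.png',ctrl.camera(n))
    if n!='wrist':
        c=cam(n)
        for l in ['candle','bay','apron','gate','end_plate','mug','jar','bubble_candle']:
            print(n,l,[(np.round(m['position'],1),round(m['conf'],2),np.round(ray(c,m['position'],0.005),3)) for m in ctrl.mark_of(n,l)[:3]])
E
```

```text
{'time_s': 0.0, 'qpos': array([ 1.20740389e+00,  3.00475330e-01,  1.52159389e+00,  1.89445230e-06,
        1.32071239e+00, -6.65963106e-02]), 'joint_vel': array([ 1.44598975e-04,  2.45624033e-03,  9.40812218e-04,  4.80710339e-04,
       -1.88229585e-03, -7.60116006e-05]), 'tau': array([-1.68884271e-03, -5.31794322e+01, -3.52726114e+01,  7.07452185e-02,
        2.44784262e-02, -1.33059070e-04]), 'ee_pos': array([0.1607389 , 0.52565516, 0.16607863]), 'eef_rot': array([-3.14040645e+00, -8.09525004e-05,  2.84479601e+00]), 'force': array([ 0.17104481, -0.36539178,  0.0004537 ]), 'moment': array([-0.00412987,  0.01567787,  0.01885727]), 'grip_width': 0.09407182615832553} 0.0188
top {'mtx': array([[480.26158062,   0.        , 311.05454708],
       [  0.        , 480.26158062, 244.97196437],
       [  0.        ,   0.        ,   1.        ]]), 'dist': array([-0.05559386,  0.        ,  0.        ,  0.        ,  0.        ]), 'origin': array([ 0.34273538, -0.00817529,  0.99675584]), 'attitude': array([-2.95409611,  0.00794292, -1.54589547])}
top candle [(array([264.2, 475. ]), 0.89, array([ 0.498, -0.34 ,  0.005])), (array([298.2, 436. ]), 0.87, array([ 0.425, -0.256,  0.005])), (array([347.2, 444.6]), 0.71, array([ 0.326, -0.272,  0.005]))]
top bay [(array([232.9, 322.2]), 0.67, array([ 0.557, -0.018,  0.005]))]
top apron [(array([257. , 324.4]), 0.85, array([ 0.506, -0.024,  0.005]))]Traceback (most recent call last):
  File "<stdin>", line 9, in <module>
ValueError: it knows: apron, bay, bubble_candle, candle, jar, mug
```

Run:
```python
from h import *
for n in ['top','side']:
    im=ctrl.camera(n); cv2.imwrite(f'pics/{n}1.png',im)
    c=cam(n)
    for l in ['candle','bay','apron','mug','jar','bubble_candle']:
        print(n,l,[(np.round(m['position'],1),round(m['conf'],2),np.round(ray(c,m['position'],0.0),3)) for m in ctrl.mark_of(n,l)[:4]])
    if n=='top':
        cv2.imwrite('pics/topz.png',cv2.resize(im[120:320,260:520],None,fx=3,fy=3,interpolation=cv2.INTER_CUBIC)[:600,:780])
```

```text
top candle [(array([299.3, 437.2]), 0.97, array([ 0.423, -0.26 ,  0.   ])), (array([262.6, 475.1]), 0.91, array([ 0.502, -0.342,  0.   ])), (array([290. , 378.8]), 0.82, array([ 0.44 , -0.139,  0.   ])), (array([345.1, 445.3]), 0.72, array([ 0.33 , -0.275,  0.   ]))]
top bay [(array([234.8, 320.5]), 0.55, array([ 0.554, -0.015,  0.   ]))]
top apron [(array([255.1, 325.3]), 0.96, array([ 0.511, -0.026,  0.   ])), (array([233.9, 320.8]), 0.5, array([ 0.556, -0.016,  0.   ]))]
top mug [(array([197.5, 446.2]), 0.61, array([ 0.643, -0.285, -0.   ]))]
top jar [(array([191. , 187.3]), 0.97, array([0.645, 0.276, 0.   ]))]
top bubble_candle [(array([266.6, 191.6]), 0.72, array([0.479, 0.255, 0.   ]))]
side candle [(array([213.2, 358.4]), 0.97, array([ 0.439, -0.15 ,  0.   ])), (array([159.3, 337.8]), 0.85, array([ 0.504, -0.338,  0.   ])), (array([180.1, 367. ]), 0.83, array([ 0.427, -0.266,  0.   ])), (array([181.9, 406.6]), 0.77, array([ 0.334, -0.271,  0.   ]))]
side bay [(array([252.6, 297. ]), 0.72, array([ 0.551, -0.019,  0.   ]))]
side apron [(array([247.4, 318.7]), 0.86, array([ 0.51 , -0.039,  0.   ]))]
side mug [(array([165.1, 277.1]), 0.69, array([ 0.648, -0.297,  0.   ]))]
side jar [(array([380. , 208.7]), 0.6, array([0.647, 0.271, 0.   ]))]
side bubble_candle [(array([386.3, 311.8]), 0.76, array([0.481, 0.258, 0.   ]))]
```

View pics/top1.png

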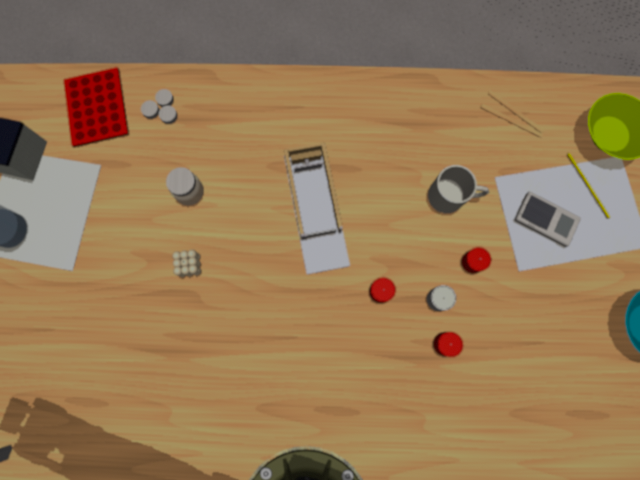

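View pics/side1.png

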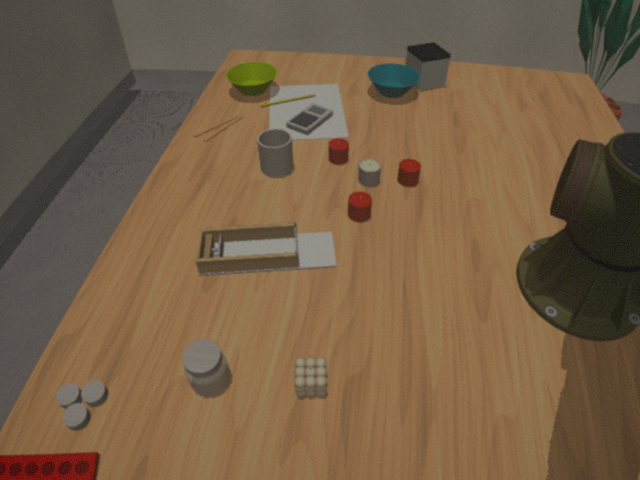

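View pics/topz.png

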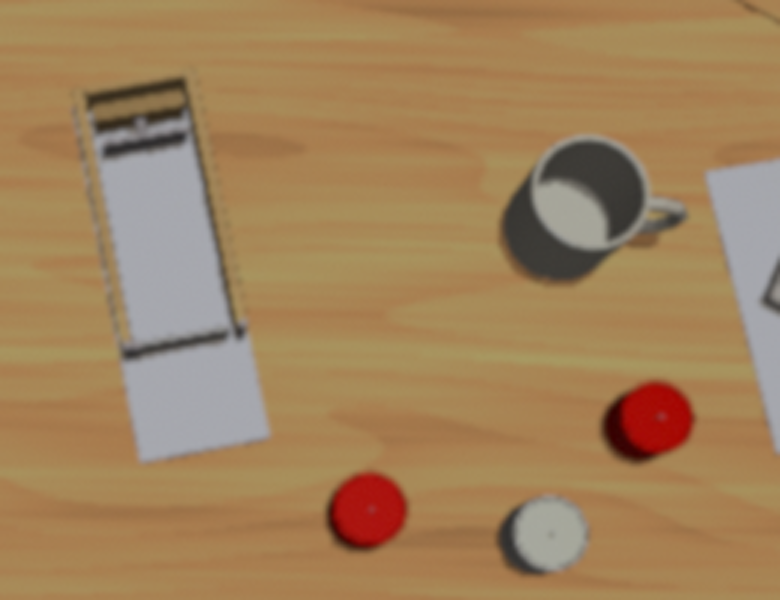

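>>> carry_out:
  deltas:
    - {"x": -0.93,"y": -0.91,"z": -0.3}
    - {"x": -0.93,"y": -0.91,"z": -0.3}
    - {"x": -0.93,"y": -0.91,"z": -0.3}
    - {"x": -0.93,"y": -0.91,"z": -0.3}
    - {"x": -0.93,"y": -0.91,"z": -0.3}
    - {"x": -0.93,"y": -0.91,"z": -0.3}
    - {"x": -0.93,"y": -0.91,"z": -0.3}
    - {"x": -0.93,"y": -0.91,"z": -0.3}
    - {"x": -0.93,"y": -0.91,"z": -0.3}
    - {"x": -0.93,"y": -0.91,"z": -0.3}
    - {"x": -0.93,"y": -0.91,"z": -0.3}
    - {"x": -0.93,"y": -0.91,"z": -0.3}

```text
invalid input
```

>>> carry_out:
  deltas:
    - {"x": -0.93,"y": -0.91}
    - {"x": -0.93,"y": -0.91}
    - {"x": -0.93,"y": -0.91}
    - {"x": -0.93,"y": -0.91}
    - {"x": -0.93,"y": -0.91}
    - {"x": -0.93,"y": -0.91}
    - {"x": -0.93,"y": -0.91}
    - {"x": -0.93,"y": -0.91}
    - {"x": -0.93,"y": -0.91}
    - {"x": -0.93,"y": -0.91}
    - {"x": -0.93,"y": -0.91}
    - {"x": -0.93,"y": -0.91}

```text
invalid input
```

>>> carry_out:
  deltas:
    - {"wz": 1}
    - {"wz": 1}
    - {"wz": 1}
    - {"wz": 1}
    - {"wz": 1}
    - {"wz": 1}
    - {"wz": 1}
    - {"wz": 1}
    - {"wz": 1}
    - {"wz": 1}
    - {"wz": 1}
    - {"wz": 1}

```text
invalid input
```

>>> carry_out:
  deltas:
    - {"wz": 1}
    - {"wz": 1}
    - {"wz": 1}
    - {"wz": 1}
    - {"wz": 1}
    - {"wz": 1}
    - {"wz": 1}
    - {"wz": 1}
    - {"wz": 1}
    - {"wz": 1}
    - {"wz": 1}
    - {"wz": 1}

```text
invalid input
```

>>> carry_out:
  deltas:
    - {"wz": 1}
    - {"wz": 1}
    - {"wz": 1}
    - {"wz": 1}
    - {"wz": 1}
    - {"wz": 1}
    - {"wz": 1}
    - {"wz": 1}
    - {"wz": 1}
    - {}

```text
invalid input
```

Run:
```python
from h import *
o=ctrl.get_obs();print(o['time_s'],o['ee_pos'],o['eef_rot'],o['qpos'])
cv2.imwrite('pics/w1.png',ctrl.camera('wrist'));print(ctrl.camera_params('wrist'))
for l in ['bay','apron']: print(l,ctrl.mark_of('wrist',l))
```

```text
0.9 [0.160859   0.52593753 0.16665888] [ 3.14157658e+00 -1.08364246e-06  2.84478568e+00] [ 1.20738205e+00  2.99867239e-01  1.52101104e+00  2.22027828e-06
  1.32069840e+00 -6.66078438e-02]
{'mtx': array([[350.10366587,   0.        , 322.94686189],
       [  0.        , 350.10366587, 238.30098093],
       [  0.        ,   0.        ,   1.        ]]), 'dist': array([-0.01973361,  0.        ,  0.        ,  0.        ,  0.        ]), 'origin': array([0.08741093, 0.54711293, 0.38445009]), 'attitude': array([2.87700401e+00, 1.17056017e-04, 1.27367503e+00])}
bay []
apron []
```

View pics/w1.png

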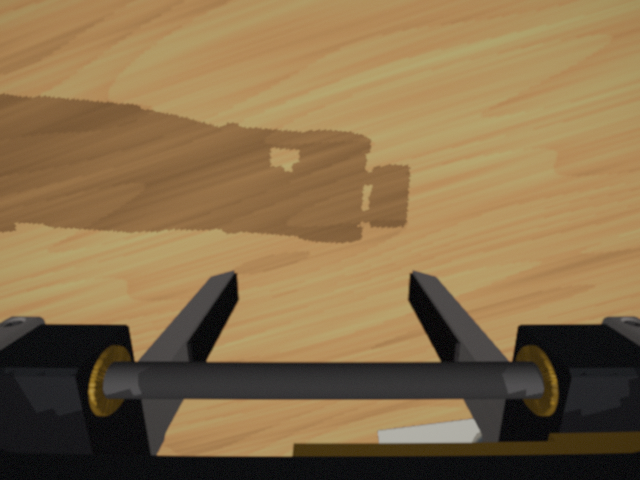

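>>> carry_out:
  deltas:
    - {"x": -0.93,"y": -0.91,"z": -0.3,"wx": 0,"wy": 0,"wz": 0,"jaw": 100}

```text
time_s: 1.13
ee_pos: [0.172, 0.5042, 0.1714]
eef_rot: [-3.14, -0.001, 2.847]
force: [0.4, -0.8, -0.5]
grip_width: 0.0942
```

>>> carry_out:
  deltas:
    - {"x": -0.93,"y": -0.91,"z": -0.3,"jaw": 100}
    - {"x": -0.93,"y": -0.91,"z": -0.3,"jaw": 100}
    - {"x": -0.93,"y": -0.91,"z": -0.3,"jaw": 100}
    - {"x": -0.93,"y": -0.91,"z": -0.3,"jaw": 100}
    - {"x": -0.93,"y": -0.91,"z": -0.3,"jaw": 100}
    - {"x": -0.93,"y": -0.91,"z": -0.3,"jaw": 100}
    - {"x": -0.93,"y": -0.91,"z": -0.3,"jaw": 100}
    - {"x": -0.93,"y": -0.91,"z": -0.3,"jaw": 100}
    - {"x": -0.93,"y": -0.91,"z": -0.3,"jaw": 100}
    - {"x": -0.93,"y": -0.91,"z": -0.3,"jaw": 100}
    - {"x": -0.93,"y": -0.91,"z": -0.3,"jaw": 100}

```text
invalid input
```

Every field is required.

>>> carry_out:
  deltas:
    - {"x": -0.93,"y": -0.91,"z": -0.3,"wx": 0,"wy": 0,"wz": 0,"jaw": 100}
    - {"x": -0.93,"y": -0.91,"z": -0.3,"wx": 0,"wy": 0,"wz": 0,"jaw": 100}
    - {"x": -0.93,"y": -0.91,"z": -0.3,"wx": 0,"wy": 0,"wz": 0,"jaw": 100}
    - {"x": -0.93,"y": -0.91,"z": -0.3,"wx": 0,"wy": 0,"wz": 0,"jaw": 100}
    - {"x": -0.93,"y": -0.91,"z": -0.3,"wx": 0,"wy": 0,"wz": 0,"jaw": 100}
    - {"x": -0.93,"y": -0.91,"z": -0.3,"wx": 0,"wy": 0,"wz": 0,"jaw": 100}
    - {"x": -0.93,"y": -0.91,"z": -0.3,"wx": 0,"wy": 0,"wz": 0,"jaw": 100}
    - {"x": -0.93,"y": -0.91,"z": -0.3,"wx": 0,"wy": 0,"wz": 0,"jaw": 100}
    - {"x": -0.93,"y": -0.91,"z": -0.3,"wx": 0,"wy": 0,"wz": 0,"jaw": 100}
    - {"x": -0.93,"y": -0.91,"z": -0.3,"wx": 0,"wy": 0,"wz": 0,"jaw": 100}
    - {"x": -0.93,"y": -0.91,"z": -0.3,"wx": 0,"wy": 0,"wz": 0,"jaw": 100}
    - {"x": -0.93,"y": -0.91,"z": -0.3,"wx": 0,"wy": 0,"wz": 0,"jaw": 100}

```text
time_s: 2.13
ee_pos: [0.3232, 0.2278, 0.2451]
eef_rot: [3.141, 0.0, 2.845]
force: [0.7, -0.5, 0.2]
grip_width: 0.0938
```

>>> carry_out:
  deltas:
    - {"x": -0.93,"y": -0.91,"z": 0,"wx": 0,"wy": 0,"wz": 0,"jaw": 100}
    - {"x": -0.93,"y": -0.91,"z": 0,"wx": 0,"wy": 0,"wz": 0,"jaw": 100}
    - {"x": -0.93,"y": -0.91,"z": 0,"wx": 0,"wy": 0,"wz": 0,"jaw": 100}
    - {"x": -0.93,"y": -0.91,"z": 0,"wx": 0,"wy": 0,"wz": 0,"jaw": 100}
    - {"x": -0.93,"y": -0.91,"z": 0,"wx": 0,"wy": 0,"wz": 0,"jaw": 100}
    - {"x": -0.93,"y": -0.91,"z": 0,"wx": 0,"wy": 0,"wz": 0,"jaw": 100}
    - {"x": -0.93,"y": -0.91,"z": 0,"wx": 0,"wy": 0,"wz": 0,"jaw": 100}
    - {"x": -0.93,"y": -0.91,"z": 0,"wx": 0,"wy": 0,"wz": 0,"jaw": 100}
    - {"x": -0.93,"y": -0.91,"z": 0,"wx": 0,"wy": 0,"wz": 0,"jaw": 100}
    - {"x": -0.93,"y": -0.91,"z": 0,"wx": 0,"wy": 0,"wz": 0,"jaw": 100}
    - {"x": -0.93,"y": -0.91,"z": 0,"wx": 0,"wy": 0,"wz": 0,"jaw": 100}

```text
time_s: 3.05
ee_pos: [0.4604, -0.0236, 0.2448]
eef_rot: [3.141, 0.0, 2.845]
force: [0.0, 0.5, 0.7]
grip_width: 0.0939
```

>>> carry_out:
  deltas:
    - {"x": 0,"y": 0,"z": 0,"wx": 0,"wy": 0,"wz": 1,"jaw": 100}
    - {"x": 0,"y": 0,"z": 0,"wx": 0,"wy": 0,"wz": 1,"jaw": 100}
    - {"x": 0,"y": 0,"z": 0,"wx": 0,"wy": 0,"wz": 1,"jaw": 100}
    - {"x": 0,"y": 0,"z": 0,"wx": 0,"wy": 0,"wz": 1,"jaw": 100}
    - {"x": 0,"y": 0,"z": 0,"wx": 0,"wy": 0,"wz": 1,"jaw": 100}
    - {"x": 0,"y": 0,"z": 0,"wx": 0,"wy": 0,"wz": 1,"jaw": 100}
    - {"x": 0,"y": 0,"z": 0,"wx": 0,"wy": 0,"wz": 1,"jaw": 100}
    - {"x": 0,"y": 0,"z": 0,"wx": 0,"wy": 0,"wz": 1,"jaw": 100}
    - {"x": 0,"y": 0,"z": 0,"wx": 0,"wy": 0,"wz": 1,"jaw": 100}
    - {"x": 0,"y": 0,"z": 0,"wx": 0,"wy": 0,"wz": 1,"jaw": 100}
    - {"x": 0,"y": 0,"z": 0,"wx": 0,"wy": 0,"wz": 1,"jaw": 100}
    - {"x": 0,"y": 0,"z": 0,"wx": 0,"wy": 0,"wz": 1,"jaw": 100}

```text
time_s: 4.05
ee_pos: [0.46, -0.0223, 0.2447]
eef_rot: [3.142, 0.0, 1.881]
force: [-0.1, 0.4, -0.6]
grip_width: 0.094
```

>>> carry_out:
  deltas:
    - {"x": 0,"y": 0,"z": 0,"wx": 0,"wy": 0,"wz": 1,"jaw": 100}
    - {"x": 0,"y": 0,"z": 0,"wx": 0,"wy": 0,"wz": 1,"jaw": 100}
    - {"x": 0,"y": 0,"z": 0,"wx": 0,"wy": 0,"wz": 1,"jaw": 100}
    - {"x": 0,"y": 0,"z": 0,"wx": 0,"wy": 0,"wz": 1,"jaw": 100}
    - {"x": 0,"y": 0,"z": 0,"wx": 0,"wy": 0,"wz": 1,"jaw": 100}
    - {"x": 0,"y": 0,"z": 0,"wx": 0,"wy": 0,"wz": 1,"jaw": 100}
    - {"x": 0,"y": 0,"z": 0,"wx": 0,"wy": 0,"wz": 1,"jaw": 100}
    - {"x": 0,"y": 0,"z": 0,"wx": 0,"wy": 0,"wz": 1,"jaw": 100}
    - {"x": 0,"y": 0,"z": 0,"wx": 0,"wy": 0,"wz": 1,"jaw": 100}
    - {"x": 0,"y": 0,"z": 0,"wx": 0,"wy": 0,"wz": 1,"jaw": 100}
    - {"x": 0,"y": 0,"z": 0,"wx": 0,"wy": 0,"wz": 1,"jaw": 100}
    - {"x": 0,"y": 0,"z": 0,"wx": 0,"wy": 0,"wz": 1,"jaw": 100}

```text
time_s: 5.05
ee_pos: [0.46, -0.0223, 0.2447]
eef_rot: [3.141, -0.0, 0.921]
force: [1.0, 0.7, 0.4]
grip_width: 0.094
```

>>> carry_out:
  deltas:
    - {"x": 0,"y": 0,"z": 0,"wx": 0,"wy": 0,"wz": 1,"jaw": 100}
    - {"x": 0,"y": 0,"z": 0,"wx": 0,"wy": 0,"wz": 1,"jaw": 100}
    - {"x": 0,"y": 0,"z": 0,"wx": 0,"wy": 0,"wz": 1,"jaw": 100}
    - {"x": 0,"y": 0,"z": 0,"wx": 0,"wy": 0,"wz": 1,"jaw": 100}
    - {"x": 0,"y": 0,"z": 0,"wx": 0,"wy": 0,"wz": 1,"jaw": 100}
    - {"x": 0,"y": 0,"z": 0,"wx": 0,"wy": 0,"wz": 1,"jaw": 100}
    - {"x": 0,"y": 0,"z": 0,"wx": 0,"wy": 0,"wz": 1,"jaw": 100}
    - {"x": 0,"y": 0,"z": 0,"wx": 0,"wy": 0,"wz": 1,"jaw": 100}
    - {"x": 0,"y": 0,"z": 0,"wx": 0,"wy": 0,"wz": 1,"jaw": 100}
    - {"x": 0,"y": 0,"z": 0,"wx": 0,"wy": 0,"wz": 0,"jaw": 100}

```text
time_s: 5.88
ee_pos: [0.46, -0.0223, 0.2447]
eef_rot: [3.142, -0.0, 0.201]
force: [-0.3, -0.2, 0.2]
grip_width: 0.0941
```

Run:
```python
from h import *
o=ctrl.get_obs();print(o['time_s'],o['ee_pos'],o['eef_rot'],o['qpos'])
c=cam('wrist');np.savez('w2.npz',K=c[0],d=c[1],o=c[2],A=c[3])
im=ctrl.camera('wrist');cv2.imwrite('pics/w2.png',im)
for l in ['bay','apron']: print(l,[(m['position'],m['conf'],ray(c,m['position'],0.0 if l=='bay' else 0.005)) for m in ctrl.mark_of('wrist',l)])
```

```text
5.8833 [ 0.45997757 -0.02230969  0.24469853] [ 3.14155498e+00 -1.15337892e-04  2.01021919e-01] [-1.28024376e-01  4.46566726e-02  1.63855898e+00  1.63028308e-06
  1.45825568e+00  1.24174985e+00]
bay [([130.6, 336.6], 0.81, array([ 0.55266126, -0.02201398,  0.        ]))]
apron [([164.4, 333.2], 0.55, array([ 0.51094351, -0.02627783,  0.005     ]))]
```

View pics/w2.png

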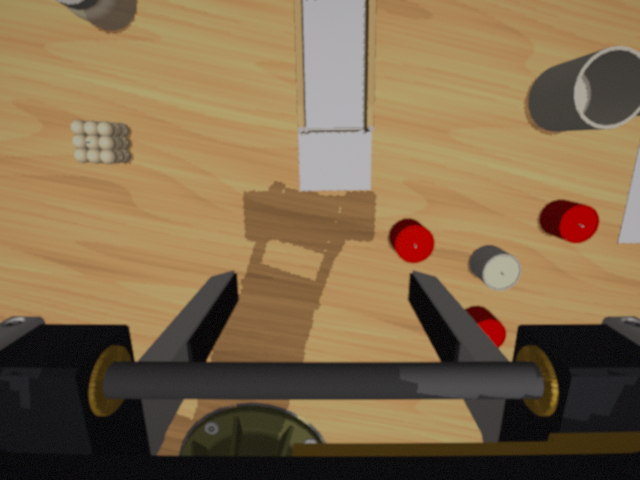

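Run:
```python
import cv2
im=cv2.imread('pics/w2.png')
cv2.imwrite('pics/w2z.png',cv2.resize(im[110:205,280:400],None,fx=6,fy=6,interpolation=cv2.INTER_CUBIC))
t=cv2.imread('pics/top1.png')
cv2.imwrite('pics/t1z.png',cv2.resize(t[140:280,270:370],None,fx=4.2,fy=4.2,interpolation=cv2.INTER_CUBIC))
```

```text
(no output)
```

View pics/w2z.png

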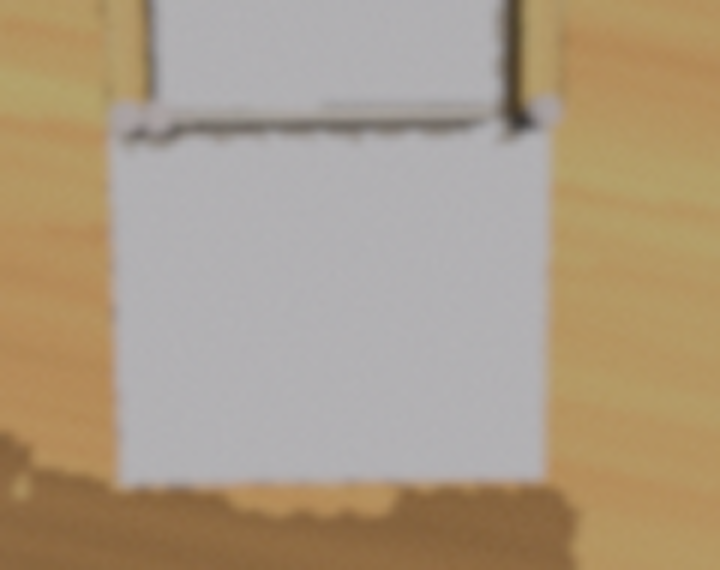

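View pics/t1z.png

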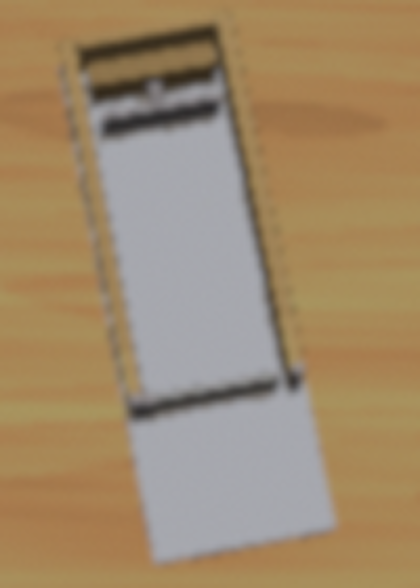

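Run:
```python
from h import *
from scipy.optimize import least_squares
f=np.load('w2.npz');c=(f['K'],f['d'],f['o'],f['A']);t=cam('top')
print('wrist corners',ray(c,(191.2,299.7),.005),ray(c,(190.7,371.2),.005))
print('top corners',ray(t,(273.8,306.4),.005),ray(t,(264.8,350.5),.005))
a,b=ray(c,(191.2,299.7),.005),ray(c,(190.7,371.2),.005)
for A_,B_ in((a,b),(ray(t,(273.8,306.4),.005),ray(t,(264.8,350.5),.005))): print(np.linalg.norm(A_-B_),np.arctan2(*(A_-B_)[:2]*[-1,1]))
L1,L2=ray(c,(191.2,299.7),.005),ray(c,(135,298.3),.005);R1,R2=ray(c,(190.7,371.2),.005),ray(c,(135,371.8),.005)
print('yaw L/R',np.arctan2(*(L2-L1)[1::-1]),np.arctan2(*(R2-R1)[1::-1]))
def res(p,cc,obs):
    P=np.array([[-.075,.046,.005],[-.075,-.046,.005]])
    M=R.from_euler('z',p[2]).as_matrix()
    W=P@M.T+[p[0],p[1],0]
    return (proj(cc,W)-obs).ravel()
M=0
po=[]
for cc,ob in ((c,np.array([[299.7,191.2],[371.2,190.7]])),(t,np.array([[306.4,273.8],[350.5,264.8]]))):
    s=least_squares(res,[.55,-.02,.2],args=(cc,ob));print(s.x,s.fun);po.append(s.x)
p=po[0]
im=cv2.imread('pics/w2.png');
def W(p,P): return np.array(P)@R.from_euler('z',p[2]).as_matrix().T+[p[0],p[1],0]
def draw(im,cc,p,segs,off,s):
    for a,b,col in segs:
        q=proj(cc,W(p,[a,b])); cv2.line(im,*[tuple(((u-off)*s).astype(int).tolist()) for u in q],col,1)
segs=[((-.075,y,.005),(0.19,y,.005),(0,255,0)) for y in(.046,-.046)]+[((0,y,.04),(0.184,y,.04),(255,0,0)) for y in(.036,-.036,.044,-.044)]+[((0,.034,z),(0,-.031,z),(0,0,255)) for z in(.008,.04)]+[((.184,.036,.04),(.184,-.036,.04),(255,0,255))]
o=np.array([280,0]);z=cv2.resize(im[:200,280:400],None,fx=3,fy=3,interpolation=cv2.INTER_CUBIC);draw(z,c,p,segs,o,3);
im=cv2.imread('pics/top1.png');o2=np.array([270,135]);z2=cv2.resize(im[135:285,270:370],None,fx=4,fy=4,interpolation=cv2.INTER_CUBIC)
sg=segs+[((x,.031,h),(x,-.031,h),(0,200,200)) for x in (.118,.133,.148) for h in (.006,.034)]
draw(z2,t,po[1],sg,o2,4)
cv2.imwrite('pics/fit.png',np.hstack([z,z2]))
# plate face: dark bar bottom (z=.006) / top
M=R.from_euler('z',po[1][2]).as_matrix()
for pix in [((160,128)),((160,108)),((160,100)),((205,402)),((205,390))]:
    rc=(pix[1]/4.2+140,pix[0]/4.2+270)
    for h in(.006,.034): print(pix,h,(M.T@(ray(t,rc,h)-[po[1][0],po[1][1],0])).round(4))
```

```text
wrist corners [0.46859202 0.00952065 0.005     ] [ 0.48787513 -0.08190701  0.005     ]
top corners [0.46944204 0.01253993 0.005     ] [ 0.49050193 -0.0788947   0.005     ]
0.09343904302740069 0.2078646630789025
0.09382861758576444 0.226379209240955
yaw L/R 0.20877153126503945 0.22482297987954225
[ 0.55163464 -0.02070105  0.20800272] [ 0.54985424 -0.01316382 -0.55013039 -0.01519074]
[ 0.55305266 -0.01635135  0.22621758] [ 0.42824305 -0.08731696 -0.42947197  0.09495564]
(160, 128) 0.006 [ 0.1449 -0.0013  0.006 ]
(160, 128) 0.034 [0.135  0.0003 0.034 ]
(160, 108) 0.006 [ 0.1555 -0.0035  0.006 ]
(160, 108) 0.034 [ 0.1454 -0.0018  0.034 ]
(160, 100) 0.006 [ 0.1598 -0.0043  0.006 ]
(160, 100) 0.034 [ 0.1496 -0.0027  0.034 ]
(205, 402) 0.006 [-0.0012  0.0053  0.006 ]
(205, 402) 0.034 [-0.0069  0.0067  0.034 ]
(205, 390) 0.006 [0.0048 0.004  0.006 ]
(205, 390) 0.034 [-0.0011  0.0055  0.034 ]
```

View pics/fit.png

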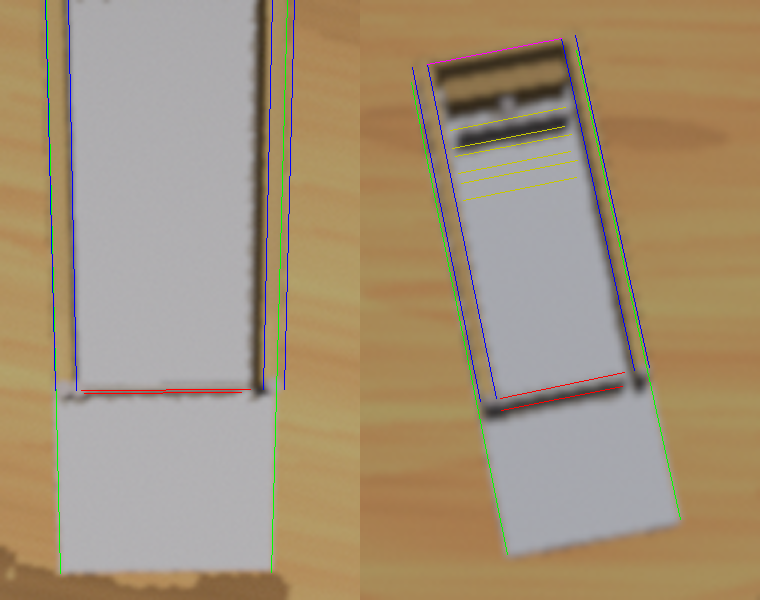

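>>> carry_out:
  deltas:
    - {"x": -0.34,"y": 0.95,"z": 0.4,"wx": 0,"wy": 0,"wz": 0,"jaw": 100}
    - {"x": -0.34,"y": 0.95,"z": 0.4,"wx": 0,"wy": 0,"wz": 0,"jaw": 100}
    - {"x": -0.34,"y": 0.95,"z": 0.4,"wx": 0,"wy": 0,"wz": 0,"jaw": 100}
    - {"x": -0.34,"y": 0.95,"z": 0.4,"wx": 0,"wy": 0,"wz": 0,"jaw": 100}
    - {"x": -0.34,"y": 0.95,"z": 0.4,"wx": 0,"wy": 0,"wz": 0,"jaw": 100}
    - {"x": -0.34,"y": 0.95,"z": 0.4,"wx": 0,"wy": 0,"wz": 0,"jaw": 100}
    - {"x": -0.34,"y": 0.95,"z": 0.4,"wx": 0,"wy": 0,"wz": 0,"jaw": 100}
    - {"x": -0.34,"y": 0.95,"z": 0.4,"wx": 0,"wy": 0,"wz": 0,"jaw": 100}
    - {"x": -0.34,"y": 0.95,"z": 0.4,"wx": 0,"wy": 0,"wz": 0,"jaw": 100}
    - {"x": -0.34,"y": 0.95,"z": 0.4,"wx": 0,"wy": 0,"wz": 0,"jaw": 100}
    - {"x": -0.34,"y": 0.95,"z": 0.4,"wx": 0,"wy": 0,"wz": 0,"jaw": 100}
    - {"x": -0.34,"y": 0.95,"z": 0.4,"wx": 0,"wy": 0,"wz": -0.15,"jaw": 100}

```text
time_s: 7.03
ee_pos: [0.4262, -0.2632, 0.1483]
eef_rot: [3.141, -0.0, 0.219]
force: [0.1, -0.3, 0.2]
grip_width: 0.0944
```

>>> carry_out:
  deltas:
    - {"x": 0,"y": 0,"z": 0,"wx": 0,"wy": 0,"wz": 0,"jaw": 100}
    - {"x": 0,"y": 0,"z": 0,"wx": 0,"wy": 0,"wz": 0,"jaw": 100}

```text
time_s: 7.2
ee_pos: [0.4261, -0.2624, 0.1483]
eef_rot: [-3.141, 0.001, 0.217]
force: [0.4, 1.0, -0.2]
grip_width: 0.0939
```

Run:
```python
from h import *
o=ctrl.get_obs();print(o['time_s'],o['ee_pos'],o['eef_rot'],o['qpos'])
c=cam('wrist')
im=ctrl.camera('wrist')
for m in ctrl.mark_of('wrist','candle'):
    print(m['position'],m['conf'],ray(c,m['position'],0.0));cv2.circle(im,(int(m['position'][1]),int(m['position'][0])),3,(255,0,0),-1)
for m in ctrl.boxes_of('wrist','candle'):
    print(m);
cv2.imwrite('pics/w3.png',im)
print(proj(c,[[.425,-.262,0],[.425,-.262,.045]]))
```

```text
7.2 [ 0.42610877 -0.26244827  0.14825555] [-3.14078749e+00  6.60700160e-04  2.16836380e-01] [-6.25268818e-01  2.06822957e-01  1.68173351e+00  4.55041766e-05
  1.25407683e+00  7.28677201e-01]
[215.3, 322.2] 0.86 [ 0.42712065 -0.26217808  0.        ]
[158.7, 412.6] 0.79 [ 0.50458384 -0.33980119  0.        ]
[181.1, 216.2] 0.71 [ 0.4388477  -0.14675342  0.        ]
[294.0, 318.5] 0.61 [ 0.33755832 -0.27753193  0.        ]
{'rect': [298.3, 196.6, 353.0, 253.1], 'conf': 0.83}
{'rect': [293.0, 276.5, 338.2, 338.3], 'conf': 0.74}
{'rect': [388.0, 132.4, 450.9, 190.0], 'conf': 0.73}
{'rect': [174.6, 159.9, 236.8, 214.7], 'conf': 0.71}
[[321.61055284 217.17276348]
 [321.39718231 226.92510135]]
```

View pics/w3.png

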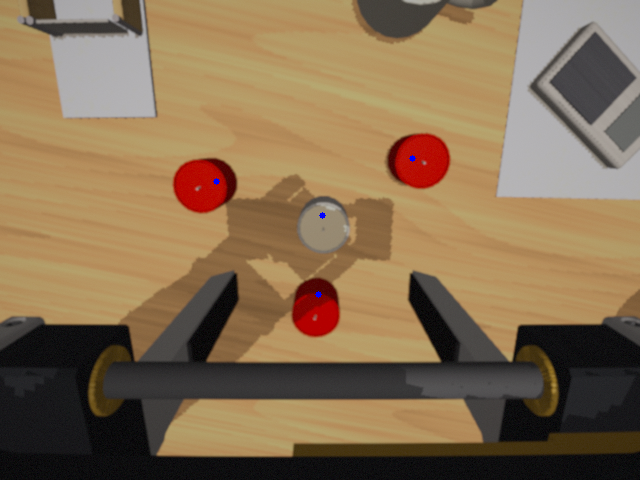

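>>> carry_out:
  deltas:
    - {"x": 0,"y": 0,"z": 0.85,"wx": 0,"wy": 0,"wz": 0,"jaw": 90}
    - {"x": 0,"y": 0,"z": 0.85,"wx": 0,"wy": 0,"wz": 0,"jaw": 90}
    - {"x": 0,"y": 0,"z": 0.85,"wx": 0,"wy": 0,"wz": 0,"jaw": 90}
    - {"x": 0,"y": 0,"z": 0.85,"wx": 0,"wy": 0,"wz": 0,"jaw": 90}
    - {"x": 0,"y": 0,"z": 0.85,"wx": 0,"wy": 0,"wz": 0,"jaw": 90}
    - {"x": 0,"y": 0,"z": 0.85,"wx": 0,"wy": 0,"wz": 0,"jaw": 90}
    - {"x": 0,"y": 0,"z": 0.85,"wx": 0,"wy": 0,"wz": 0,"jaw": 90}
    - {"x": 0,"y": 0,"z": 0.85,"wx": 0,"wy": 0,"wz": 0,"jaw": 90}
    - {"x": 0,"y": 0,"z": 0,"wx": 0,"wy": 0,"wz": 0,"jaw": 90}
    - {"x": 0,"y": 0,"z": 0,"wx": 0,"wy": 0,"wz": 0,"jaw": 90}

```text
time_s: 8.18
ee_pos: [0.4266, -0.2615, 0.0129]
eef_rot: [-3.141, 0.0, 0.218]
force: [-0.4, -0.5, 0.3]
grip_width: 0.0845
```

>>> carry_out:
  deltas:
    - {"x": 0,"y": 0,"z": 0,"wx": 0,"wy": 0,"wz": 0,"jaw": 40}
    - {"x": 0,"y": 0,"z": 0,"wx": 0,"wy": 0,"wz": 0,"jaw": 40}
    - {"x": 0,"y": 0,"z": 0,"wx": 0,"wy": 0,"wz": 0,"jaw": 40}
    - {"x": 0,"y": 0,"z": 0,"wx": 0,"wy": 0,"wz": 0,"jaw": 40}
    - {"x": 0,"y": 0,"z": 0,"wx": 0,"wy": 0,"wz": 0,"jaw": 40}
    - {"x": 0,"y": 0,"z": 0,"wx": 0,"wy": 0,"wz": 0,"jaw": 40}
    - {"x": 0,"y": 0,"z": 0,"wx": 0,"wy": 0,"wz": 0,"jaw": 40}
    - {"x": 0,"y": 0,"z": 0,"wx": 0,"wy": 0,"wz": 0,"jaw": 40}
  squeeze: 12

```text
time_s: 8.85
ee_pos: [0.4264, -0.2622, 0.0127]
eef_rot: [3.142, 0.0, 0.217]
force: [-0.1, 0.3, 0.3]
grip_width: 0.0382
```

Run:
```python
from h import *
for n in ['wrist','top']:
    im=ctrl.camera(n); cv2.imwrite(f'pics/{n}4.png',im)
    c=cam(n)
    print(n,[(np.round(m['position'],1),round(m['conf'],2),np.round(ray(c,m['position'],0.0),3)) for m in ctrl.mark_of(n,'candle')[:4]])
    if n=='top': cv2.imwrite('pics/top4z.png',cv2.resize(im[220:400,340:540],None,fx=3,fy=3))
```

```text
wrist [(array([171.6, 463.7]), 0.93, array([ 0.503, -0.34 ,  0.   ])), (array([258.4, 320. ]), 0.92, array([ 0.424, -0.261,  0.   ])), (array([369.7, 317.2]), 0.86, array([ 0.337, -0.278,  0.   ])), (array([204.4, 153.2]), 0.69, array([ 0.437, -0.145,  0.   ]))]
top [(array([288.5, 377.2]), 0.67, array([ 0.443, -0.135,  0.   ]))]
```

View pics/wrist4.png

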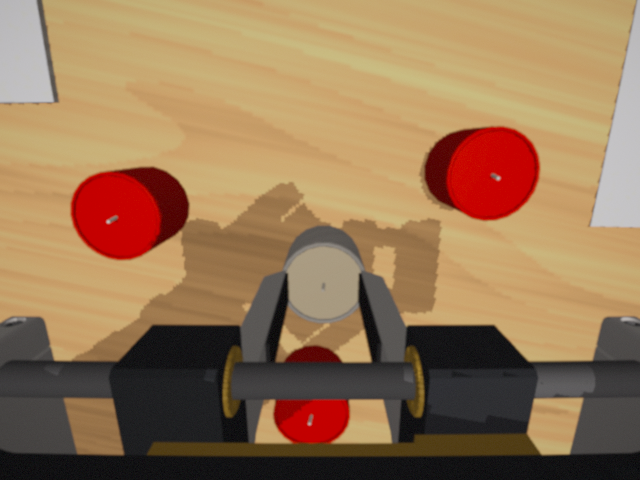

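View pics/top4z.png

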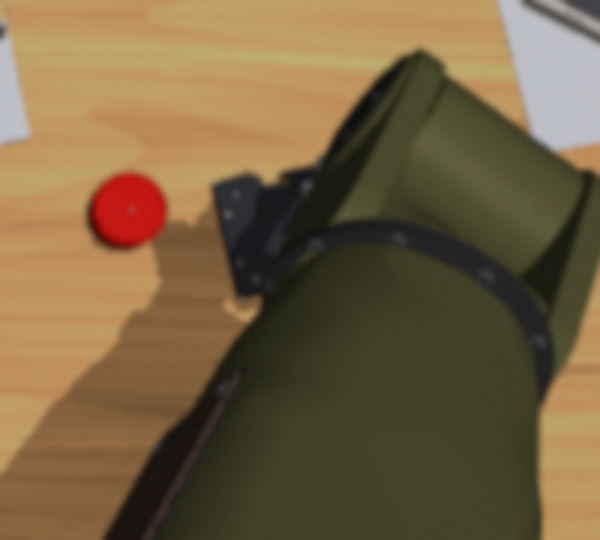

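Run:
```python
from h import *
o=ctrl.get_obs();print(o['time_s'],o['ee_pos'],o['eef_rot'],o['grip_width'],o['force'])
c=cam('wrist')
w=ray(c,(285,324),.047);print('wick',w)
M=R.from_euler('xyz',o['eef_rot']).as_matrix();p=o['ee_pos']
print('wick in tool',M.T@(w-p))
im=cv2.imread('pics/wrist4.png')
def pt(P,col):
    q=proj(c,p+M@np.array(P))[0].astype(int);cv2.circle(im,tuple(q.tolist()),3,col,-1)
g=o['grip_width']/2
for s in(-1,1):
    for x in(-.008,.008):
        pt((x,s*g,0),(0,0,255));pt((x,s*g,-.03),(0,255,0));pt((x,s*.025,-.033),(255,0,0))
t=np.linspace(0,6.28,40)
for a in t:
    q=proj(c,[w[0]+.025*np.cos(a),w[1]+.025*np.sin(a),.045])[0].astype(int);im[q[1],q[0]]=(255,255,0)
    q=proj(c,[w[0]+.025*np.cos(a),w[1]+.025*np.sin(a),.0])[0].astype(int);im[q[1],q[0]]=(255,0,255)
cv2.imwrite('pics/w4a.png',cv2.resize(im[200:400,200:450],None,fx=3,fy=3))
```

```text
9.05 [ 0.42645594 -0.26213098  0.01263283] [-3.14154116e+00  2.41802095e-05  2.16796114e-01] 0.03794114211267194 [0.6402249  1.34503265 0.50815481]
wick [ 0.42484734 -0.26398312  0.047     ]
wick in tool [-0.00197017  0.001461   -0.0343672 ]
```

View pics/w4a.png

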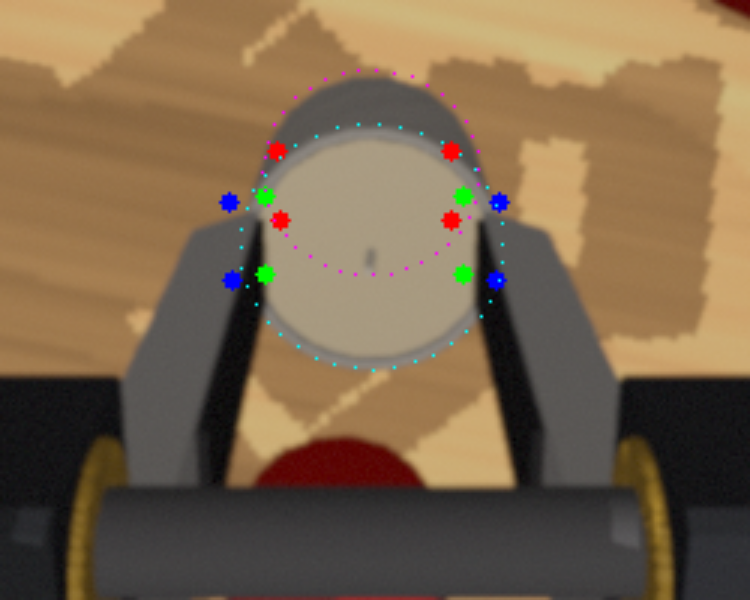

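Run:
```python
from h import *
im=ctrl.camera('side');c=cam('side')
o=ctrl.get_obs();p=o['ee_pos'];M=R.from_euler('xyz',o['eef_rot']).as_matrix()
raw=im.copy()
for z in(0,-.02,-.04,-.06):
    for s in(-1,1):
        q=proj(c,p+M@np.array([0,s*.019,z]))[0];print(z,s,q)
        cv2.circle(im,tuple(q.astype(int).tolist()),1,(255,0,0),-1)
a=cv2.resize(raw[100:240,300:430],None,fx=3,fy=3,interpolation=cv2.INTER_CUBIC);b=cv2.resize(im[100:240,300:430],None,fx=3,fy=3)
cv2.imwrite('pics/s4.png',np.hstack([a,b]))
```

```text
0 -1 [368.79137884 182.04738547]
0 1 [366.21925875 171.8484331 ]
-0.02 -1 [369.39368302 175.16929777]
-0.02 1 [366.76863095 165.01712937]
-0.04 -1 [370.00961249 168.1065167 ]
-0.04 1 [367.32987385 158.00885129]
-0.06 -1 [370.63949185 160.85276153]
-0.06 1 [367.9032436  150.81787555]
```

View pics/s4.png

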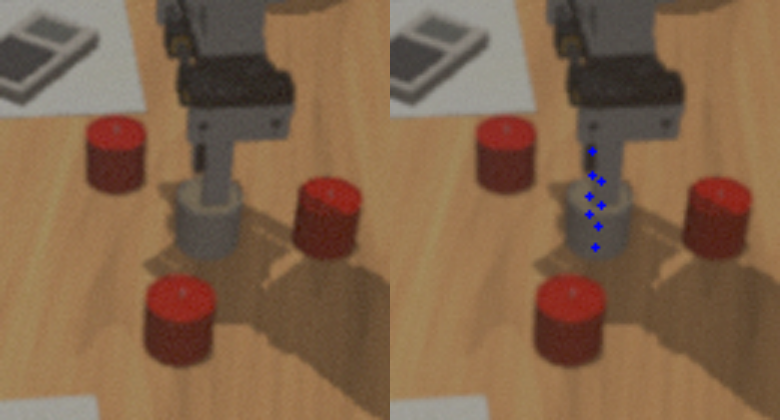

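>>> carry_out:
  deltas:
    - {"x": 0,"y": 0,"z": 0,"wx": 0,"wy": 0,"wz": 0,"jaw": 95}
    - {"x": 0,"y": 0,"z": 0,"wx": 0,"wy": 0,"wz": 0,"jaw": 95}
    - {"x": 0,"y": 0,"z": 0,"wx": 0,"wy": 0,"wz": 0,"jaw": 95}
    - {"x": 0,"y": 0,"z": 0,"wx": 0,"wy": 0,"wz": 0,"jaw": 95}
    - {"x": 0,"y": 0,"z": 0,"wx": 0,"wy": 0,"wz": 0,"jaw": 95}
    - {"x": 0,"y": 0,"z": 0.3,"wx": 0,"wy": 0,"wz": 0,"jaw": 95}
    - {"x": 0,"y": 0,"z": 0.2,"wx": 0,"wy": 0,"wz": 0,"jaw": 95}
    - {"x": 0,"y": 0,"z": 0,"wx": 0,"wy": 0,"wz": 0,"jaw": 95}

```text
time_s: 9.77
ee_pos: [0.4259, -0.2618, 0.0015]
eef_rot: [-3.14, 0.001, 0.217]
force: [-0.2, 0.3, -0.3]
grip_width: 0.0868
```

>>> carry_out:
  deltas:
    - {"x": 0,"y": 0,"z": 0.2,"wx": 0,"wy": 0,"wz": 0,"jaw": 95}
    - {"x": 0,"y": 0,"z": 0.2,"wx": 0,"wy": 0,"wz": 0,"jaw": 95}
    - {"x": 0,"y": 0,"z": 0.1,"wx": 0,"wy": 0,"wz": 0,"jaw": 95}
    - {"x": 0,"y": 0,"z": 0,"wx": 0,"wy": 0,"wz": 0,"jaw": 95}

```text
time_s: 10.1
ee_pos: [0.4262, -0.262, -0.0079]
eef_rot: [-3.141, 0.001, 0.217]
force: [0.2, 0.4, -0.8]
grip_width: 0.0893
```

Run:
```python
from h import *
im=ctrl.camera('side')
im2=ctrl.camera('wrist')
a=cv2.resize(im[100:240,300:430],None,fx=3,fy=3,interpolation=cv2.INTER_CUBIC);b=cv2.resize(im2[170:310,190:450],None,fx=1.5,fy=3)
cv2.imwrite('pics/s5.png',np.hstack([a,b]))
```

```text
(no output)
```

View pics/s5.png

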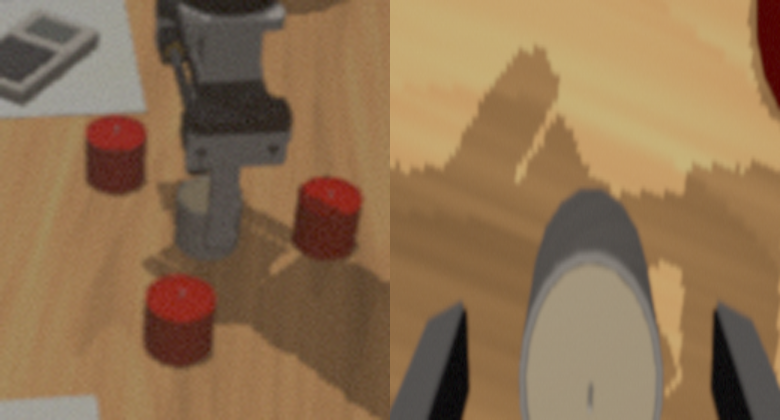

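>>> carry_out:
  deltas:
    - {"x": 0,"y": 0,"z": 0.3,"wx": 0,"wy": 0,"wz": 0,"jaw": 95}
    - {"x": 0,"y": 0,"z": 0.2,"wx": 0,"wy": 0,"wz": 0,"jaw": 95}
    - {"x": 0,"y": 0,"z": 0.2,"wx": 0,"wy": 0,"wz": 0,"jaw": 95}
    - {"x": 0,"y": 0,"z": 0.1,"wx": 0,"wy": 0,"wz": 0,"jaw": 95}
    - {"x": 0,"y": 0,"z": 0,"wx": 0,"wy": 0,"wz": 0,"jaw": 95}

```text
time_s: 10.62
ee_pos: [0.4262, -0.2619, -0.024]
eef_rot: [-3.141, 0.001, 0.217]
force: [0.0, -0.6, -0.1]
grip_width: 0.0894
```

>>> carry_out:
  deltas:
    - {"x": 0,"y": 0,"z": 0,"wx": 0,"wy": 0,"wz": 0,"jaw": 40}
    - {"x": 0,"y": 0,"z": 0,"wx": 0,"wy": 0,"wz": 0,"jaw": 40}
    - {"x": 0,"y": 0,"z": 0,"wx": 0,"wy": 0,"wz": 0,"jaw": 40}
    - {"x": 0,"y": 0,"z": 0,"wx": 0,"wy": 0,"wz": 0,"jaw": 40}
    - {"x": 0,"y": 0,"z": 0,"wx": 0,"wy": 0,"wz": 0,"jaw": 40}
    - {"x": 0,"y": 0,"z": 0,"wx": 0,"wy": 0,"wz": 0,"jaw": 40}
    - {"x": 0,"y": 0,"z": 0,"wx": 0,"wy": 0,"wz": 0,"jaw": 40}
    - {"x": 0,"y": 0,"z": 0,"wx": 0,"wy": 0,"wz": 0,"jaw": 40}
  squeeze: 12

```text
time_s: 11.28
ee_pos: [0.4265, -0.2622, -0.0233]
eef_rot: [3.142, -0.0, 0.217]
force: [0.2, 0.7, 1.1]
grip_width: 0.0501
```

>>> carry_out:
  deltas:
    - {"x": 0,"y": 0,"z": -0.5,"wx": 0,"wy": 0,"wz": 0,"jaw": 40}
    - {"x": 0,"y": 0,"z": -0.8,"wx": 0,"wy": 0,"wz": 0,"jaw": 40}
    - {"x": 0,"y": 0,"z": -0.9,"wx": 0,"wy": 0,"wz": 0,"jaw": 40}
    - {"x": 0,"y": 0,"z": -0.9,"wx": 0,"wy": 0,"wz": 0,"jaw": 40}
    - {"x": 0,"y": 0,"z": -0.4,"wx": 0,"wy": 0,"wz": 0,"jaw": 40}

```text
time_s: 11.7
ee_pos: [0.4272, -0.2627, 0.0493]
eef_rot: [3.139, -0.002, 0.217]
force: [0.1, 0.5, -1.3]
grip_width: 0.0501
```

>>> carry_out:
  deltas:
    - {"x": 0.54,"y": -0.88,"z": 0,"wx": 0,"wy": 0,"wz": 0,"jaw": 40}
    - {"x": 0.54,"y": -0.88,"z": 0,"wx": 0,"wy": 0,"wz": 0,"jaw": 40}
    - {"x": 0.54,"y": -0.88,"z": 0,"wx": 0,"wy": 0,"wz": 0,"jaw": 40}
    - {"x": 0.54,"y": -0.88,"z": 0,"wx": 0,"wy": 0,"wz": 0,"jaw": 40}
    - {"x": 0.54,"y": -0.88,"z": 0,"wx": 0,"wy": 0,"wz": 0,"jaw": 40}
    - {"x": 0.54,"y": -0.88,"z": 0,"wx": 0,"wy": 0,"wz": 0,"jaw": 40}
    - {"x": 0.54,"y": -0.88,"z": 0,"wx": 0,"wy": 0,"wz": 0,"jaw": 40}
    - {"x": 0.54,"y": -0.88,"z": 0,"wx": 0,"wy": 0,"wz": 0,"jaw": 40}
    - {"x": 0.54,"y": -0.88,"z": 0,"wx": 0,"wy": 0,"wz": 0,"jaw": 40}
    - {"x": 0.54,"y": -0.88,"z": 0,"wx": 0,"wy": 0,"wz": 0,"jaw": 40}
    - {"x": 0.54,"y": -0.88,"z": 0,"wx": 0,"wy": 0,"wz": 0,"jaw": 40}
    - {"x": 0.54,"y": -0.88,"z": 0,"wx": 0,"wy": 0,"wz": 0,"jaw": 40}

```text
time_s: 12.7
ee_pos: [0.5077, -0.027, 0.0467]
eef_rot: [-3.142, 0.0, 0.217]
force: [0.5, -1.2, -1.6]
grip_width: 0.0498
```

>>> carry_out:
  deltas:
    - {"x": 0,"y": 0,"z": 0,"wx": 0,"wy": 0,"wz": 0,"jaw": 40}
    - {"x": 0,"y": 0,"z": 0,"wx": 0,"wy": 0,"wz": 0,"jaw": 40}

```text
time_s: 12.87
ee_pos: [0.5075, -0.0275, 0.0465]
eef_rot: [-3.142, 0.0, 0.218]
force: [-0.3, -0.5, -1.7]
grip_width: 0.0498
```

Run:
```python
from h import *
o=ctrl.get_obs();print(o['time_s'],o['ee_pos'],o['eef_rot'],o['grip_width'],o['force'])
im=ctrl.camera('side')
im2=ctrl.camera('wrist')
a=cv2.resize(im[170:310,220:420],None,fx=2,fy=3,interpolation=cv2.INTER_CUBIC);
cv2.imwrite('pics/s6.png',a);cv2.imwrite('pics/w6.png',im2)
c=cam('wrist');p=o['ee_pos'];M=R.from_euler('xyz',o['eef_rot']).as_matrix()
np.savez('w6.npz',K=c[0],d=c[1],o=c[2],A=c[3],p=p,M=M)
for P in([0,0,0],):pass
org=np.array([.5525,-.019,0]);B=R.from_euler('z',.214).as_matrix()
for q in ([-.075,.046,.005],[-.075,-.046,.005],[0,.044,.04],[0,-.044,.04],[.145,0,.034],[.184,.0,.04]): print(q,proj(c,org+B@np.array(q)))
```

```text
12.8667 [ 0.50747416 -0.02749626  0.04654419] [-3.14154654e+00  4.15688057e-04  2.18463789e-01] 0.04981921962607517 [-0.33184791 -0.51917364 -1.65813104]
[-0.075, 0.046, 0.005] [[264.1462163  278.90961033]]
[-0.075, -0.046, 0.005] [[380.11204639 279.16050969]]
[0, 0.044, 0.04] [[253.54475936 189.94091776]]
[0, -0.044, 0.04] [[390.8742219  190.25820364]]
[0.145, 0, 0.034] [[322.7129275  -71.24320816]]
[0.184, 0.0, 0.04] [[ 322.8711531  -165.18591403]]
```

View pics/w6.png

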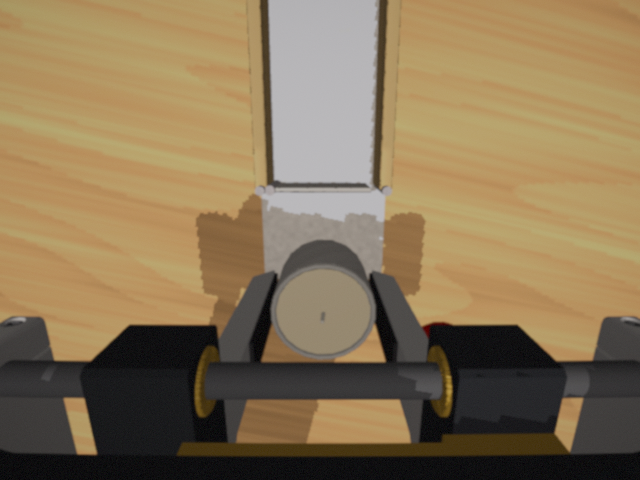

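View pics/s6.png

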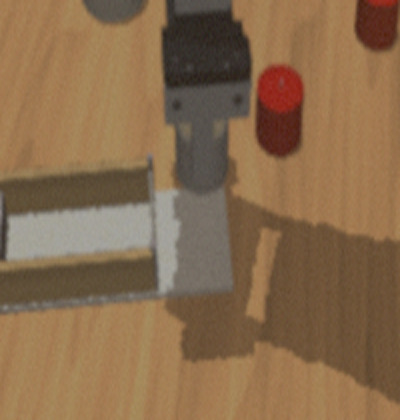

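>>> carry_out:
  deltas:
    - {"x": 0,"y": 0,"z": 0.6,"wx": 0,"wy": 0,"wz": 0,"jaw": 40}
    - {"x": 0,"y": 0,"z": 0.8,"wx": 0,"wy": 0,"wz": 0,"jaw": 40}
    - {"x": 0,"y": 0,"z": 0.7,"wx": 0,"wy": 0,"wz": 0,"jaw": 40}
    - {"x": 0,"y": 0,"z": 0.5,"wx": 0,"wy": 0,"wz": 0,"jaw": 40}
    - {"x": 0,"y": 0,"z": 0.3,"wx": 0,"wy": 0,"wz": 0,"jaw": 40}
    - {"x": 0,"y": 0,"z": 0.2,"wx": 0,"wy": 0,"wz": 0,"jaw": 40}
    - {"x": 0,"y": 0,"z": 0.08,"wx": 0,"wy": 0,"wz": 0,"jaw": 40}
    - {"x": 0,"y": 0,"z": 0,"wx": 0,"wy": 0,"wz": 0,"jaw": 40}
    - {"x": 0,"y": 0,"z": 0,"wx": 0,"wy": 0,"wz": 0,"jaw": 40}

```text
time_s: 13.72
ee_pos: [0.5079, -0.0281, -0.0165]
eef_rot: [3.141, -0.001, 0.217]
force: [0.4, 0.8, -1.2]
grip_width: 0.0499
```

>>> carry_out:
  deltas:
    - {"x": 0,"y": 0,"z": 0.05,"wx": 0,"wy": 0,"wz": 0,"jaw": 40}
    - {"x": 0,"y": 0,"z": 0.05,"wx": 0,"wy": 0,"wz": 0,"jaw": 40}
    - {"x": 0,"y": 0,"z": 0,"wx": 0,"wy": 0,"wz": 0,"jaw": 40}

```text
time_s: 13.97
ee_pos: [0.508, -0.028, -0.0184]
eef_rot: [3.141, -0.001, 0.217]
force: [-0.4, -0.8, 3.5]
grip_width: 0.0499
```

>>> carry_out:
  deltas:
    - {"x": 0,"y": 0,"z": -0.05,"wx": 0,"wy": 0,"wz": 0,"jaw": 60}
    - {"x": 0,"y": 0,"z": 0,"wx": 0,"wy": 0,"wz": 0,"jaw": 70}
    - {"x": 0,"y": 0,"z": 0,"wx": 0,"wy": 0,"wz": 0,"jaw": 80}
    - {"x": 0,"y": 0,"z": 0,"wx": 0,"wy": 0,"wz": 0,"jaw": 80}
    - {"x": 0,"y": 0,"z": 0,"wx": 0,"wy": 0,"wz": 0,"jaw": 80}
    - {"x": 0,"y": 0,"z": 0,"wx": 0,"wy": 0,"wz": 0,"jaw": 80}

```text
time_s: 14.47
ee_pos: [0.5076, -0.028, -0.018]
eef_rot: [-3.142, 0.0, 0.217]
force: [0.2, -0.4, -0.6]
grip_width: 0.0753
```

Run:
```python
from h import *
o=ctrl.get_obs();print(o['time_s'],o['ee_pos'],o['eef_rot'],o['grip_width'],o['force'])
im2=ctrl.camera('wrist')
cv2.imwrite('pics/w7.png',im2)
```

```text
14.4667 [ 0.50756059 -0.02800625 -0.01800345] [-3.14157853e+00  8.85984213e-05  2.16819299e-01] 0.07534095546558227 [ 0.15477837 -0.41776245 -0.5688298 ]
```

View pics/w7.png

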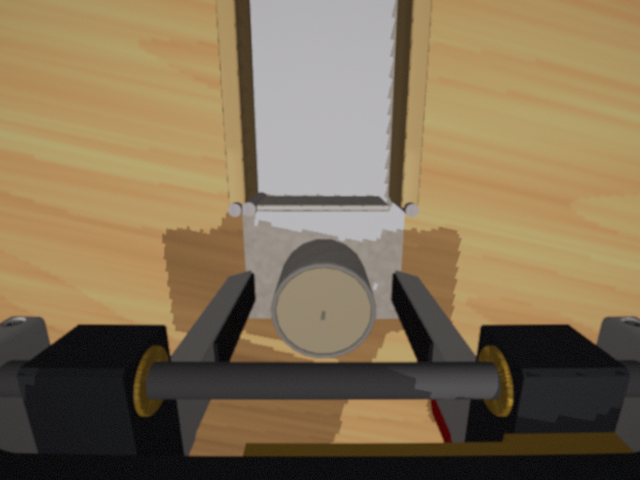

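>>> carry_out:
  deltas:
    - {"x": 0,"y": 0,"z": -0.6,"wx": 0,"wy": 0,"wz": 0,"jaw": 90}
    - {"x": 0,"y": 0,"z": -0.8,"wx": 0,"wy": 0,"wz": 0,"jaw": 90}
    - {"x": 0,"y": 0,"z": -0.8,"wx": 0,"wy": 0,"wz": 0,"jaw": 90}
    - {"x": 0,"y": 0,"z": -0.8,"wx": 0,"wy": 0,"wz": 0,"jaw": 90}
    - {"x": -0.7,"y": 0,"z": 0,"wx": 0,"wy": 0,"wz": 0,"jaw": 26}
    - {"x": -0.7,"y": 0,"z": 0,"wx": 0,"wy": 0,"wz": 0,"jaw": 26}
    - {"x": -0.7,"y": 0,"z": 0,"wx": 0,"wy": 0,"wz": 0,"jaw": 26}
    - {"x": -0.7,"y": 0,"z": 0,"wx": 0,"wy": 0,"wz": 0,"jaw": 26}
    - {"x": 0,"y": 0,"z": 0,"wx": 0,"wy": 0,"wz": 0,"jaw": 26}
    - {"x": 0,"y": 0,"z": 0,"wx": 0,"wy": 0,"wz": 0,"jaw": 26}

```text
time_s: 15.35
ee_pos: [0.4531, -0.0402, 0.0423]
eef_rot: [3.141, -0.001, 0.216]
force: [0.2, 0.7, 0.8]
grip_width: 0.048
```

Run:
```python
from h import *
o=ctrl.get_obs();print(o['time_s'],o['ee_pos'],o['eef_rot'],o['grip_width'],o['force'])
c=cam('wrist');im=ctrl.camera('wrist')
cv2.imwrite('pics/w8.png',im)
print([(np.round(m['position'],1),round(m['conf'],2),np.round(ray(c,m['position'],0.005),3)) for m in ctrl.mark_of('wrist','candle')[:3]])
for q in [(.5085,-.0285,.005),(.5085,-.0285,.05)]:print(proj(c,q))
```

```text
15.35 [ 0.45313418 -0.04016226  0.04233553] [ 3.14139274e+00 -5.77677087e-04  2.16292813e-01] 0.04799989881091257 [0.18500736 0.74417843 0.77529255]
[(array([172.5, 322.9]), 0.67, array([ 0.507, -0.029,  0.005])), (array([418. , 548.9]), 0.64, array([ 0.34 , -0.272,  0.005])), (array([290.9, 444.3]), 0.58, array([ 0.438, -0.143,  0.005]))]
[[322.41428931 170.12820548]]
[[322.32232697 175.66253135]]
```

View pics/w8.png

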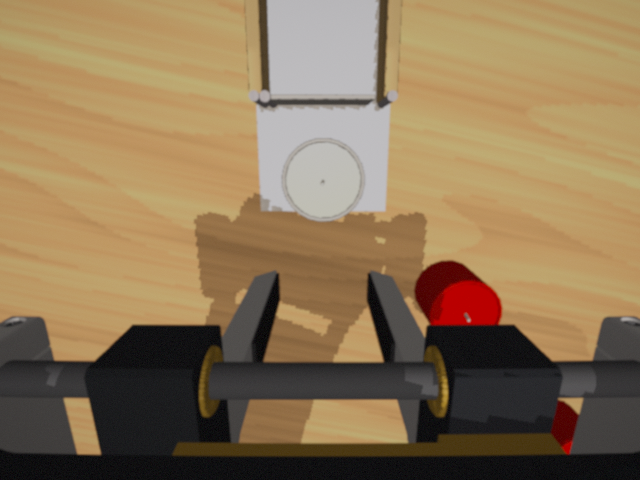

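>>> carry_out:
  deltas:
    - {"x": 0,"y": 0,"z": 0.7,"wx": 0,"wy": 0,"wz": 0,"jaw": 26}
    - {"x": 0,"y": 0,"z": 0.8,"wx": 0,"wy": 0,"wz": 0,"jaw": 26}
    - {"x": 0,"y": 0,"z": 0.8,"wx": 0,"wy": 0,"wz": 0,"jaw": 26}
    - {"x": 0,"y": 0,"z": 0.6,"wx": 0,"wy": 0,"wz": 0,"jaw": 26}
    - {"x": 0,"y": 0,"z": 0.3,"wx": 0,"wy": 0,"wz": 0,"jaw": 26}
    - {"x": 0,"y": 0,"z": 0.2,"wx": 0,"wy": 0,"wz": 0,"jaw": 26}
    - {"x": 0,"y": 0,"z": 0.1,"wx": 0,"wy": 0,"wz": 0,"jaw": 26}
    - {"x": 0,"y": 0,"z": 0,"wx": 0,"wy": 0,"wz": 0,"jaw": 26}
    - {"x": 0,"y": 0,"z": 0,"wx": 0,"wy": 0,"wz": 0,"jaw": 26}

```text
time_s: 16.2
ee_pos: [0.4533, -0.0401, -0.0275]
eef_rot: [3.141, -0.001, 0.217]
force: [-0.1, 0.7, 0.4]
grip_width: 0.0244
```

Run:
```python
from h import *
o=ctrl.get_obs();print(o['time_s'],o['ee_pos'],o['eef_rot'],o['grip_width'],o['force'])
org=np.array([.5525,-.019,0]);B=R.from_euler('z',.214).as_matrix();print('bay',B.T@(o['ee_pos']-org))
im=ctrl.camera('side');cv2.imwrite('pics/s9.png',cv2.resize(im[150:300,190:400],None,fx=3.5,fy=3.5,interpolation=cv2.INTER_CUBIC))
```

```text
16.2 [ 0.45334027 -0.04008683 -0.02747904] [ 3.14129139e+00 -7.39906020e-04  2.16848792e-01] 0.02438443398738286 [-0.11968786  0.71940868  0.40817044]
bay [-0.10137604  0.00045276 -0.02747904]
```

View pics/s9.png

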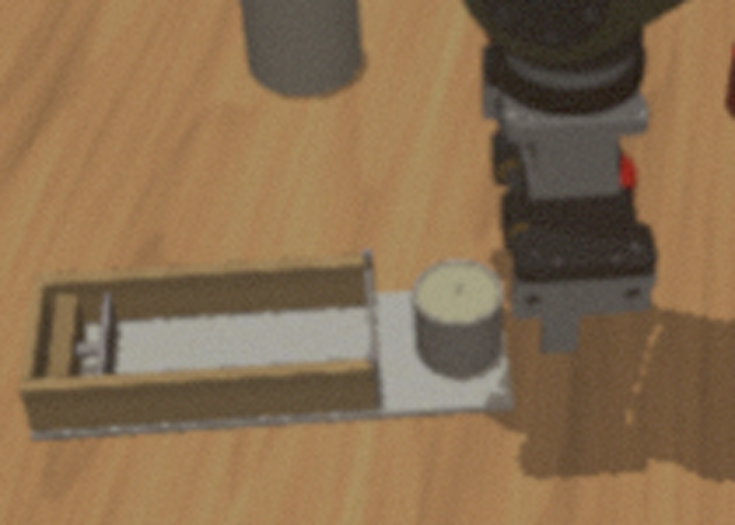

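>>> carry_out:
  deltas:
    - {"x": 0.2,"y": 0,"z": 0,"wx": 0,"wy": 0,"wz": 0,"jaw": 26}
    - {"x": 0.2,"y": 0,"z": 0,"wx": 0,"wy": 0,"wz": 0,"jaw": 26}
    - {"x": 0.2,"y": 0,"z": 0,"wx": 0,"wy": 0,"wz": 0,"jaw": 26}
    - {"x": 0.2,"y": 0,"z": 0,"wx": 0,"wy": 0,"wz": 0,"jaw": 26}
    - {"x": 0.2,"y": 0,"z": 0,"wx": 0,"wy": 0,"wz": 0,"jaw": 26}
    - {"x": 0.2,"y": 0,"z": 0,"wx": 0,"wy": 0,"wz": 0,"jaw": 26}
    - {"x": 0.15,"y": 0,"z": 0,"wx": 0,"wy": 0,"wz": 0,"jaw": 26}
    - {"x": 0.15,"y": 0,"z": 0,"wx": 0,"wy": 0,"wz": 0,"jaw": 26}
    - {"x": 0.15,"y": 0,"z": 0,"wx": 0,"wy": 0,"wz": 0,"jaw": 26}

```text
time_s: 17.0
ee_pos: [0.4853, -0.0329, -0.028]
eef_rot: [-3.142, 0.0, 0.217]
force: [-1.7, 0.3, 0.6]
grip_width: 0.0243
```

```bash
cat > look.py <<'E'
from h import *
import sys
n=sys.argv[1]
o=ctrl.get_obs();print(o['time_s'],o['ee_pos'],o['eef_rot'],o['grip_width'],o['force'])
org=np.array([.5525,-.019,0]);B=R.from_euler('z',.214).as_matrix();print('bay',B.T@(o['ee_pos']-org),'F bay',B.T@o['force'])
im=ctrl.camera('side');a=cv2.resize(im[160:300,180:360],None,fx=3,fy=3,interpolation=cv2.INTER_CUBIC)
w=ctrl.camera('wrist');b=cv2.resize(w[0:420,120:510],None,fx=.65,fy=1)[:420]
cv2.imwrite(f'pics/{n}.png',np.hstack([a,b]))
E
python3 look.py p1
```

```text
17.0 [ 0.48533477 -0.0328743  -0.02801758] [-3.14154326e+00  2.25276776e-04  2.16833230e-01] 0.02434684368017162 [-1.73020646  0.25562268  0.61658323]
bay [-0.06857964  0.00070609 -0.02801758] F bay [-1.63645248  0.61723628  0.61658323]
```

View pics/p1.png

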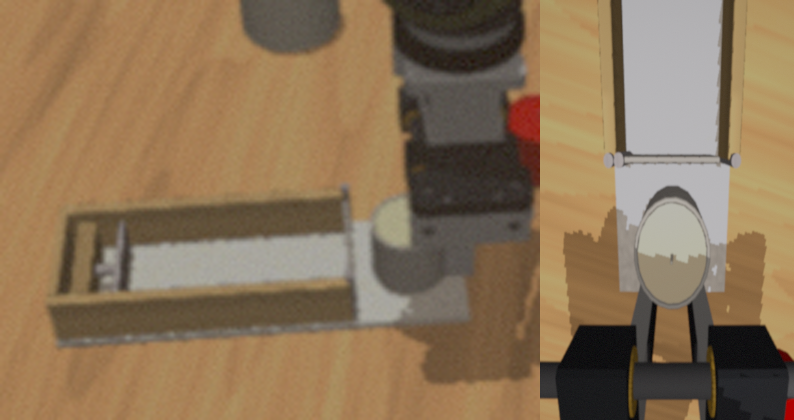

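>>> carry_out:
  deltas:
    - {"x": 0.2,"y": 0,"z": 0,"wx": 0,"wy": 0,"wz": 0,"jaw": 26}
    - {"x": 0.2,"y": 0,"z": 0,"wx": 0,"wy": 0,"wz": 0,"jaw": 26}
    - {"x": 0.2,"y": 0,"z": 0,"wx": 0,"wy": 0,"wz": 0,"jaw": 26}
    - {"x": 0.2,"y": 0,"z": 0,"wx": 0,"wy": 0,"wz": 0,"jaw": 26}
    - {"x": 0.2,"y": 0,"z": 0,"wx": 0,"wy": 0,"wz": 0,"jaw": 26}
    - {"x": 0.2,"y": 0,"z": 0,"wx": 0,"wy": 0,"wz": 0,"jaw": 26}
    - {"x": 0.2,"y": 0,"z": 0,"wx": 0,"wy": 0,"wz": 0,"jaw": 26}

```text
time_s: 17.68
ee_pos: [0.5126, -0.0269, -0.028]
eef_rot: [-3.141, 0.001, 0.217]
force: [-3.2, -1.4, 1.4]
grip_width: 0.0249
```

```bash
python3 look.py p2
```

```text
17.6833 [ 0.51264065 -0.02685717 -0.02802324] [-3.14149959e+00  5.63234054e-04  2.16884971e-01] 0.024898615833364966 [-3.17687607 -1.39302674  1.36720191]
bay [-0.04061876  0.000787   -0.02802324] F bay [-3.40024673 -0.68657649  1.36720191]
```

View pics/p2.png

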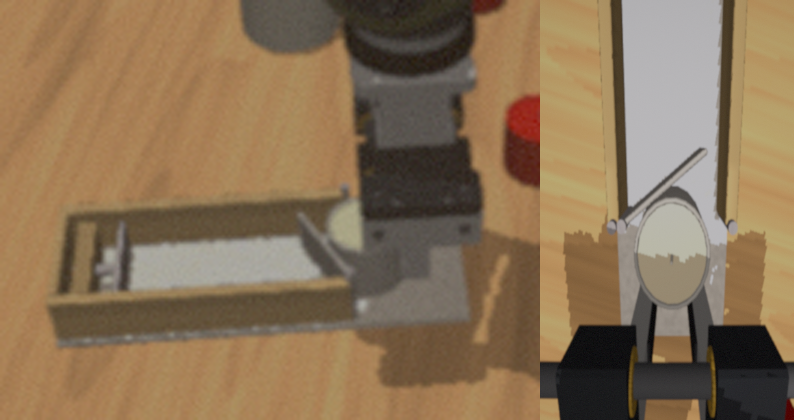

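Gate opening (about 0.6 rad), tin centred. Continue.

>>> carry_out:
  deltas:
    - {"x": 0.2,"y": 0,"z": 0,"wx": 0,"wy": 0,"wz": 0,"jaw": 26}
    - {"x": 0.2,"y": 0,"z": 0,"wx": 0,"wy": 0,"wz": 0,"jaw": 26}
    - {"x": 0.2,"y": 0,"z": 0,"wx": 0,"wy": 0,"wz": 0,"jaw": 26}
    - {"x": 0.2,"y": 0,"z": 0,"wx": 0,"wy": 0,"wz": 0,"jaw": 26}
    - {"x": 0.2,"y": 0,"z": 0,"wx": 0,"wy": 0,"wz": 0,"jaw": 26}
    - {"x": 0.2,"y": 0,"z": 0,"wx": 0,"wy": 0,"wz": 0,"jaw": 26}
    - {"x": 0.2,"y": 0,"z": 0,"wx": 0,"wy": 0,"wz": 0,"jaw": 26}

```text
time_s: 18.37
ee_pos: [0.5403, -0.0209, -0.028]
eef_rot: [3.141, -0.0, 0.217]
force: [-1.4, -2.9, -0.8]
grip_width: 0.0248
```

>>> carry_out:
  deltas:
    - {"x": 0.2,"y": 0,"z": 0,"wx": 0,"wy": 0,"wz": 0,"jaw": 26}
    - {"x": 0.2,"y": 0,"z": 0,"wx": 0,"wy": 0,"wz": 0,"jaw": 26}
    - {"x": 0.2,"y": 0,"z": 0,"wx": 0,"wy": 0,"wz": 0,"jaw": 26}
    - {"x": 0.2,"y": 0,"z": 0,"wx": 0,"wy": 0,"wz": 0,"jaw": 26}
    - {"x": 0.2,"y": 0,"z": 0,"wx": 0,"wy": 0,"wz": 0,"jaw": 26}
    - {"x": 0.2,"y": 0,"z": 0,"wx": 0,"wy": 0,"wz": 0,"jaw": 26}
    - {"x": 0.2,"y": 0,"z": 0,"wx": 0,"wy": 0,"wz": 0,"jaw": 26}

```text
time_s: 18.95
ee_pos: [0.5676, -0.0148, -0.0279]
eef_rot: [-3.142, -0.0, 0.217]
force: [-1.0, -1.2, -0.5]
grip_width: 0.0243
```

```bash
python3 look.py p3
```

```text
18.95 [ 0.56761477 -0.01476112 -0.02793835] [-3.14158556e+00 -1.00890748e-04  2.16839250e-01] 0.024295137193063122 [-1.02239935 -1.20463109 -0.47844218]
bay [ 0.01567021  0.00093226 -0.02793835] F bay [-1.25490558 -0.96002525 -0.47844218]
```

View pics/p3.png

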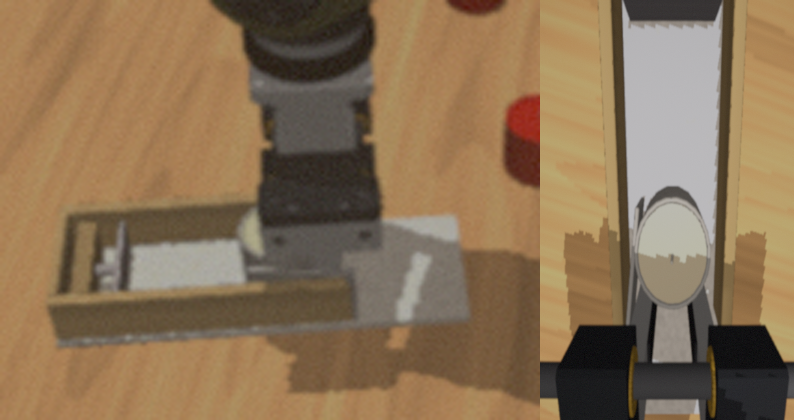

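Run:
```python
from h import *
c=cam('wrist')
org=np.array([.5525,-.019,0]);B=R.from_euler('z',.214).as_matrix()
im=cv2.imread('pics/p3.png')
for r in(18,22,26):
    for h in(.005,.006): print(r,h,B.T@(ray(c,(r,323),h)-org))
print('wick',B.T@(ray(c,(258,322),.05)-org))
cv2.imwrite('pics/p3z.png',cv2.resize(im[0:60,600:760],None,fx=5,fy=5,interpolation=cv2.INTER_CUBIC))
```

```text
18 0.005 [0.148156   0.00041567 0.005     ]
18 0.006 [0.1478457  0.00041508 0.006     ]
22 0.005 [0.14646035 0.00041115 0.005     ]
22 0.006 [0.14615923 0.00041059 0.006     ]
26 0.005 [0.144757   0.00040661 0.005     ]
26 0.006 [0.14446509 0.00040607 0.006     ]
wick [0.04432792 0.00057001 0.05      ]
```

View pics/p3z.png

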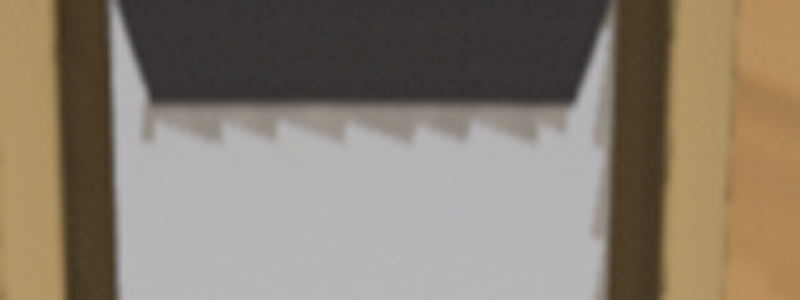

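>>> carry_out:
  deltas:
    - {"x": 0.2,"y": 0,"z": 0,"wx": 0,"wy": 0,"wz": 0,"jaw": 26}
    - {"x": 0.2,"y": 0,"z": 0,"wx": 0,"wy": 0,"wz": 0,"jaw": 26}
    - {"x": 0.2,"y": 0,"z": 0,"wx": 0,"wy": 0,"wz": 0,"jaw": 26}
    - {"x": 0.2,"y": 0,"z": 0,"wx": 0,"wy": 0,"wz": 0,"jaw": 26}
    - {"x": 0.2,"y": 0,"z": 0,"wx": 0,"wy": 0,"wz": 0,"jaw": 26}
    - {"x": 0.2,"y": 0,"z": 0,"wx": 0,"wy": 0,"wz": 0,"jaw": 26}
    - {"x": 0.2,"y": 0,"z": 0,"wx": 0,"wy": 0,"wz": 0,"jaw": 26}
    - {"x": 0.2,"y": 0,"z": 0,"wx": 0,"wy": 0,"wz": 0,"jaw": 26}
    - {"x": 0.2,"y": 0,"z": 0,"wx": 0,"wy": 0,"wz": 0,"jaw": 26}

```text
time_s: 19.8
ee_pos: [0.6026, -0.0071, -0.028]
eef_rot: [-3.142, 0.0, 0.217]
force: [-0.7, -1.7, -0.8]
grip_width: 0.0241
```

>>> carry_out:
  deltas:
    - {"x": 0.2,"y": 0,"z": 0,"wx": 0,"wy": 0,"wz": 0,"jaw": 26}
    - {"x": 0.2,"y": 0,"z": 0,"wx": 0,"wy": 0,"wz": 0,"jaw": 26}
    - {"x": 0.2,"y": 0,"z": 0,"wx": 0,"wy": 0,"wz": 0,"jaw": 26}
    - {"x": 0.2,"y": 0,"z": 0,"wx": 0,"wy": 0,"wz": 0,"jaw": 26}
    - {"x": 0.2,"y": 0,"z": 0,"wx": 0,"wy": 0,"wz": 0,"jaw": 26}
    - {"x": 0.15,"y": 0,"z": 0,"wx": 0,"wy": 0,"wz": 0,"jaw": 26}
    - {"x": 0.15,"y": 0,"z": 0,"wx": 0,"wy": 0,"wz": 0,"jaw": 26}
    - {"x": 0.1,"y": 0,"z": 0,"wx": 0,"wy": 0,"wz": 0,"jaw": 26}
    - {"x": 0,"y": 0,"z": 0,"wx": 0,"wy": 0,"wz": 0,"jaw": 26}

```text
time_s: 20.55
ee_pos: [0.63, -0.0009, -0.0279]
eef_rot: [-3.142, -0.0, 0.217]
force: [0.8, -0.2, -0.5]
grip_width: 0.0244
```

```bash
python3 look.py p4
```

```text
20.55 [ 0.63003905 -0.00093859 -0.02792356] [-3.14155658e+00 -3.26399023e-04  2.16912677e-01] 0.024388021148036294 [ 0.75195557 -0.19539708 -0.54765128]
bay [ 0.07960603  0.00118242 -0.02792356] F bay [ 0.69330636 -0.35063299 -0.54765128]
```

View pics/p4.png

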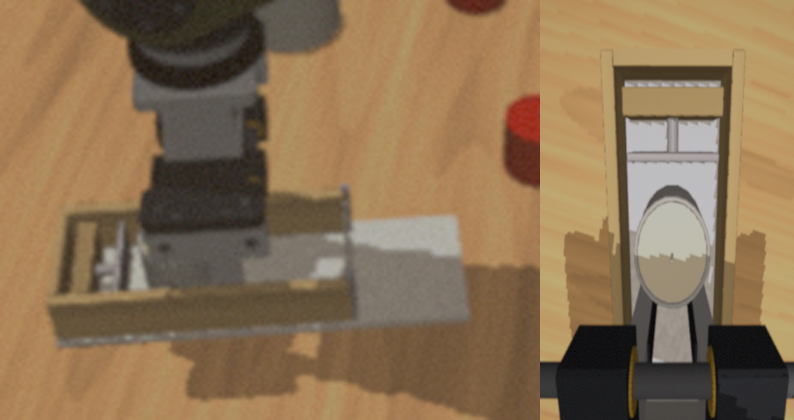

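>>> carry_out:
  deltas:
    - {"x": 0.1,"y": 0,"z": 0,"wx": 0,"wy": 0,"wz": 0,"jaw": 26}
    - {"x": 0.1,"y": 0,"z": 0,"wx": 0,"wy": 0,"wz": 0,"jaw": 26}
    - {"x": 0.1,"y": 0,"z": 0,"wx": 0,"wy": 0,"wz": 0,"jaw": 26}
    - {"x": 0.1,"y": 0,"z": 0,"wx": 0,"wy": 0,"wz": 0,"jaw": 26}
    - {"x": 0.1,"y": 0,"z": 0,"wx": 0,"wy": 0,"wz": 0,"jaw": 26}
    - {"x": 0,"y": 0,"z": 0,"wx": 0,"wy": 0,"wz": 0,"jaw": 26}

```text
time_s: 21.15
ee_pos: [0.6398, 0.0011, -0.0279]
eef_rot: [3.142, -0.0, 0.217]
force: [0.1, -0.0, 0.3]
grip_width: 0.0245
```

>>> carry_out:
  deltas:
    - {"x": 0.1,"y": 0,"z": 0,"wx": 0,"wy": 0,"wz": 0,"jaw": 26}
    - {"x": 0.05,"y": 0,"z": 0,"wx": 0,"wy": 0,"wz": 0,"jaw": 26}
    - {"x": 0,"y": 0,"z": 0,"wx": 0,"wy": 0,"wz": 0,"jaw": 26}

```text
time_s: 21.4
ee_pos: [0.6426, 0.0017, -0.0279]
eef_rot: [3.142, -0.0, 0.217]
force: [1.4, -0.1, -0.0]
grip_width: 0.0247
```

>>> carry_out:
  deltas:
    - {"x": 0.05,"y": 0,"z": 0,"wx": 0,"wy": 0,"wz": 0,"jaw": 26}
    - {"x": 0.05,"y": 0,"z": 0,"wx": 0,"wy": 0,"wz": 0,"jaw": 26}
    - {"x": 0,"y": 0,"z": 0,"wx": 0,"wy": 0,"wz": 0,"jaw": 26}

```text
time_s: 21.65
ee_pos: [0.6441, 0.0021, -0.028]
eef_rot: [-3.142, 0.001, 0.217]
force: [-3.2, -1.7, 1.2]
grip_width: 0.0245
```

```bash
python3 look.py p5
```

```text
21.65 [ 0.64411803  0.00206106 -0.02799999] [-3.14151677e+00  7.36228080e-04  2.16799741e-01] 0.02453863272684467 [-3.22618016 -1.69104008  1.20808792]
bay [ 0.0940009   0.00112369 -0.02799999] F bay [-3.51171535 -0.9673212   1.20808792]
```

View pics/p5.png

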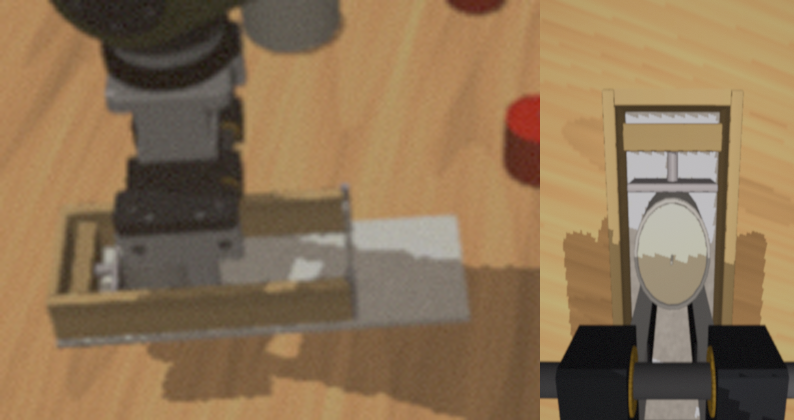

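>>> carry_out:
  deltas:
    - {"x": 0.05,"y": 0,"z": 0,"wx": 0,"wy": 0,"wz": 0,"jaw": 26}
    - {"x": 0.05,"y": 0,"z": 0,"wx": 0,"wy": 0,"wz": 0,"jaw": 26}
    - {"x": 0.05,"y": 0,"z": 0,"wx": 0,"wy": 0,"wz": 0,"jaw": 26}
    - {"x": 0.05,"y": 0,"z": 0,"wx": 0,"wy": 0,"wz": 0,"jaw": 26}
    - {"x": 0.05,"y": 0,"z": 0,"wx": 0,"wy": 0,"wz": 0,"jaw": 26}
    - {"x": 0,"y": 0,"z": 0,"wx": 0,"wy": 0,"wz": 0,"jaw": 26}
    - {"x": 0,"y": 0,"z": 0,"wx": 0,"wy": 0,"wz": 0,"jaw": 26}

```text
time_s: 22.33
ee_pos: [0.6489, 0.0031, -0.028]
eef_rot: [-3.141, 0.001, 0.217]
force: [-6.7, -1.6, 2.0]
grip_width: 0.0247
```

```bash
python3 look.py p6
python3 - <<'E'
from h import *
f=[ctrl.get_obs()['force'] for _ in range(3)]
B=R.from_euler('z',.214).as_matrix()
for i in range(3):
    w=ctrl.camera('wrist');print(B.T@ctrl.get_obs()['force'])
cv2.imwrite('pics/p6z.png',cv2.resize(w[60:280,230:420],None,fx=2.7,fy=2.7))
E
```

```text
22.3333 [ 0.64890499  0.00312131 -0.02803919] [-3.14146809e+00  9.00812862e-04  2.16735033e-01] 0.02473338134569886 [-6.69874371 -1.64460576  2.0394433 ]
bay [ 0.09890383  0.00114315 -0.02803919] F bay [-6.89520585 -0.18447656  2.0394433 ]
[-5.84726773  0.35753291  1.57404355]
[-6.71779159  0.59585322  2.03686859]
[-6.15323845  0.23613585  1.86348514]
```

View pics/p6z.png

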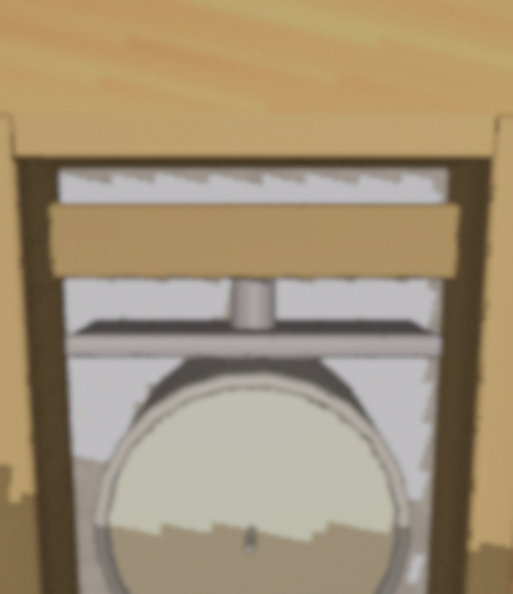

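>>> carry_out:
  deltas:
    - {"x": 0.04,"y": 0,"z": 0,"wx": 0,"wy": 0,"wz": 0,"jaw": 26}
    - {"x": 0.03,"y": 0,"z": 0,"wx": 0,"wy": 0,"wz": 0,"jaw": 26}
    - {"x": 0,"y": 0,"z": 0,"wx": 0,"wy": 0,"wz": 0,"jaw": 26}
    - {"x": 0,"y": 0,"z": 0,"wx": 0,"wy": 0,"wz": 0,"jaw": 26}
    - {"x": 0,"y": 0,"z": 0,"wx": 0,"wy": 0,"wz": 0,"jaw": 26}

```text
time_s: 23.0
ee_pos: [0.6501, 0.0033, -0.028]
eef_rot: [-3.141, 0.001, 0.217]
force: [-7.2, -2.1, 3.2]
grip_width: 0.0244
```

>>> carry_out:
  deltas:
    - {"x": -0.05,"y": 0,"z": 0,"wx": 0,"wy": 0,"wz": 0,"jaw": 26}
    - {"x": -0.05,"y": 0,"z": 0,"wx": 0,"wy": 0,"wz": 0,"jaw": 26}
    - {"x": -0.05,"y": 0,"z": 0,"wx": 0,"wy": 0,"wz": 0,"jaw": 26}
    - {"x": -0.05,"y": 0,"z": 0,"wx": 0,"wy": 0,"wz": 0,"jaw": 26}
    - {"x": -0.05,"y": 0,"z": 0,"wx": 0,"wy": 0,"wz": 0,"jaw": 26}
    - {"x": -0.05,"y": 0,"z": 0,"wx": 0,"wy": 0,"wz": 0,"jaw": 26}
    - {"x": -0.05,"y": 0,"z": 0,"wx": 0,"wy": 0,"wz": 0,"jaw": 26}
    - {"x": -0.05,"y": 0,"z": 0,"wx": 0,"wy": 0,"wz": 0,"jaw": 26}
    - {"x": -0.05,"y": 0,"z": 0,"wx": 0,"wy": 0,"wz": 0,"jaw": 26}
    - {"x": -0.1,"y": 0,"z": 0,"wx": 0,"wy": 0,"wz": 0,"jaw": 26}
    - {"x": -0.1,"y": 0,"z": 0,"wx": 0,"wy": 0,"wz": 0,"jaw": 26}
    - {"x": -0.2,"y": 0,"z": 0,"wx": 0,"wy": 0,"wz": 0,"jaw": 26}

```text
time_s: 24.0
ee_pos: [0.6341, -0.0002, -0.0278]
eef_rot: [3.141, -0.001, 0.217]
force: [0.1, 0.7, -0.4]
grip_width: 0.0244
```

```bash
python3 look.py p7
```

```text
24.0 [ 6.34132328e-01 -1.54754655e-04 -2.77973665e-02] [ 3.14142062e+00 -7.72590341e-04  2.16880549e-01] 0.024419166876605614 [ 0.059885    0.6708791  -0.43911098]
bay [ 0.0837724   0.00107909 -0.02779737] F bay [ 0.2009938   0.64285805 -0.43911098]
```

View pics/p7.png

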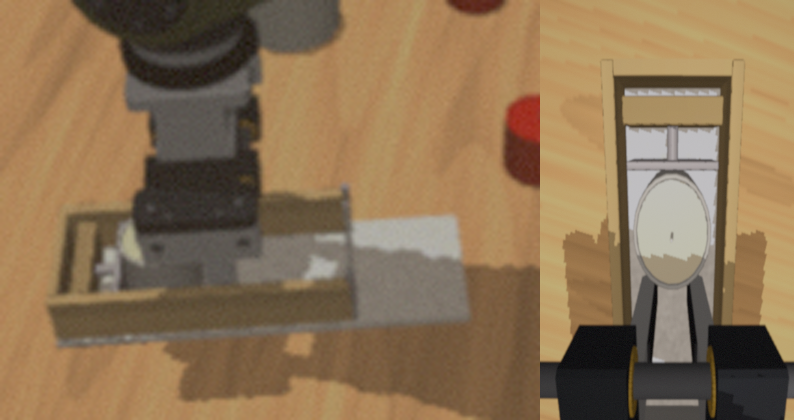

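>>> carry_out:
  deltas:
    - {"x": -0.3,"y": 0,"z": 0,"wx": 0,"wy": 0,"wz": 0,"jaw": 26}
    - {"x": -0.4,"y": 0,"z": 0,"wx": 0,"wy": 0,"wz": 0,"jaw": 26}
    - {"x": -0.4,"y": 0,"z": 0,"wx": 0,"wy": 0,"wz": 0,"jaw": 26}
    - {"x": -0.4,"y": 0,"z": 0,"wx": 0,"wy": 0,"wz": 0,"jaw": 26}
    - {"x": -0.4,"y": 0,"z": 0,"wx": 0,"wy": 0,"wz": 0,"jaw": 26}
    - {"x": -0.4,"y": 0,"z": 0,"wx": 0,"wy": 0,"wz": 0,"jaw": 26}
    - {"x": -0.4,"y": 0,"z": 0,"wx": 0,"wy": 0,"wz": 0,"jaw": 26}
    - {"x": -0.4,"y": 0,"z": 0,"wx": 0,"wy": 0,"wz": 0,"jaw": 26}
    - {"x": -0.4,"y": 0,"z": 0,"wx": 0,"wy": 0,"wz": 0,"jaw": 26}
    - {"x": -0.4,"y": 0,"z": 0,"wx": 0,"wy": 0,"wz": 0,"jaw": 26}
    - {"x": -0.3,"y": 0,"z": 0,"wx": 0,"wy": 0,"wz": 0,"jaw": 26}
    - {"x": -0.3,"y": 0,"z": 0,"wx": 0,"wy": 0,"wz": 0,"jaw": 26}

```text
time_s: 25.1
ee_pos: [0.5635, -0.0188, -0.0214]
eef_rot: [3.133, -0.042, 0.213]
force: [110.2, 19.1, -21.9]
grip_width: 0.0243
```

```bash
python3 look.py p8
```

```text
25.1 [ 0.56353011 -0.01884328 -0.02136143] [ 3.13324513 -0.04196592  0.21302798] 0.02426242215460882 [110.15626724  19.09129808 -21.89056684]
bay [ 0.01081179 -0.00218932 -0.02136143] F bay [111.69794607  -4.73811321 -21.89056684]
```

View pics/p8.png

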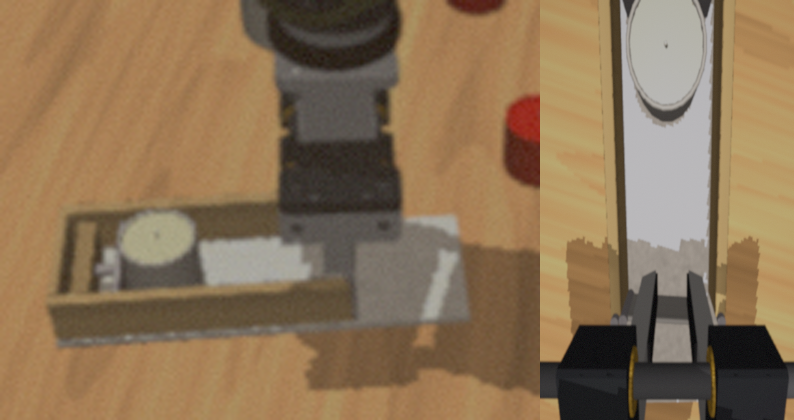

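>>> carry_out:
  deltas:
    - {"x": 1,"y": 0,"z": 0,"wx": 0,"wy": 0,"wz": 0,"jaw": 26}
    - {"x": 0.5,"y": 0,"z": 0,"wx": 0,"wy": 0,"wz": 0,"jaw": 26}
    - {"x": 0,"y": 0,"z": 0,"wx": 0,"wy": 0,"wz": 0,"jaw": 26}

```text
time_s: 25.45
ee_pos: [0.5765, -0.0128, -0.0277]
eef_rot: [3.141, -0.001, 0.217]
force: [-1.0, 0.3, -0.7]
grip_width: 0.0246
```

```bash
python3 look.py p9
```

```text
25.45 [ 0.57653504 -0.01284523 -0.02766727] [ 3.14121793e+00 -1.37399949e-03  2.17261623e-01] 0.024617064678427437 [-0.98147305  0.31062085 -0.65113956]
bay [ 0.02479387  0.00091004 -0.02766727] F bay [-0.89311826  0.51197113 -0.65113956]
```

View pics/p9.png

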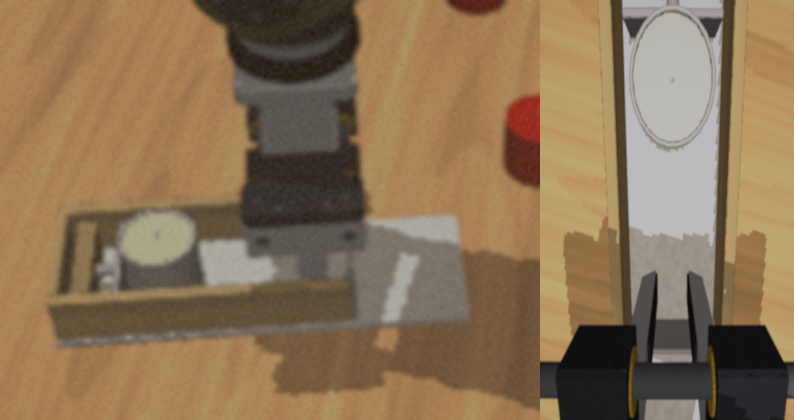

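>>> carry_out:
  deltas:
    - {"x": 0,"y": 0,"z": -0.4,"wx": 0,"wy": 0,"wz": 0,"jaw": 26}
    - {"x": 0,"y": 0,"z": -0.6,"wx": 0,"wy": 0,"wz": 0,"jaw": 26}
    - {"x": 0,"y": 0,"z": -0.8,"wx": 0,"wy": 0,"wz": 0,"jaw": 26}
    - {"x": 0,"y": 0,"z": -0.8,"wx": 0,"wy": 0,"wz": 0,"jaw": 26}
    - {"x": 0,"y": 0,"z": -0.8,"wx": 0,"wy": 0,"wz": 0,"jaw": 26}
    - {"x": -0.8,"y": 0,"z": -0.5,"wx": 0,"wy": 0,"wz": 0,"jaw": 26}
    - {"x": -0.8,"y": 0,"z": -0.8,"wx": 0,"wy": 0,"wz": 0,"jaw": 26}
    - {"x": -0.8,"y": 0,"z": -0.8,"wx": 0,"wy": 0,"wz": 0,"jaw": 26}
    - {"x": -0.8,"y": 0,"z": -0.8,"wx": 0,"wy": 0,"wz": 0,"jaw": 26}
    - {"x": -0.8,"y": 0,"z": -0.8,"wx": 0,"wy": 0,"wz": 0,"jaw": 26}
    - {"x": 0,"y": 0,"z": 0,"wx": 0,"wy": 0,"wz": 0,"jaw": 26}
    - {"x": 0,"y": 0,"z": 0,"wx": 0,"wy": 0,"wz": 0,"jaw": 26}

```text
time_s: 26.55
ee_pos: [0.4974, -0.0305, 0.1156]
eef_rot: [3.141, -0.003, 0.216]
force: [0.8, -0.9, -0.3]
grip_width: 0.0241
```

```bash
python3 look.py p10
python3 - <<'E'
from h import *
org=np.array([.5525,-.019,0]);B=R.from_euler('z',.214).as_matrix()
for n in ['wrist','side','top']:
    im=ctrl.camera(n);c=cam(n);cv2.imwrite(f'pics/f_{n}.png',im)
    print(n,[(round(m['conf'],2),(B.T@(ray(c,m['position'],.005)-org)).round(4)) for m in ctrl.mark_of(n,'candle')[:4]])
    for l in('mug','jar','bubble_candle'): print(l,[ray(c,m['position'],0).round(3) for m in ctrl.mark_of(n,l)[:1]])
E
```

```text
26.55 [ 0.49736443 -0.03054615  0.11563499] [ 3.14060610e+00 -2.67078193e-03  2.16216380e-01] 0.024115343359794282 [ 0.84319068 -0.89671109 -0.32840794]
bay [-0.05632994  0.00042638  0.11563499] F bay [ 0.63352203 -1.05532514 -0.32840794]
wrist [(0.83, array([-0.1134, -0.2982,  0.005 ])), (0.77, array([0.1219, 0.0008, 0.005 ])), (0.64, array([-0.1374, -0.0972,  0.005 ])), (0.6, array([-0.2607, -0.2029,  0.005 ]))]
mug [array([ 0.649, -0.285,  0.   ])]
jar []
bubble_candle [array([0.484, 0.253, 0.   ])]
side [(0.89, array([-0.1395, -0.0981,  0.005 ])), (0.64, array([0.1195, 0.0047, 0.005 ])), (0.6, array([-0.2667, -0.192 ,  0.005 ]))]
mug [array([ 0.64 , -0.295,  0.   ])]
jar [array([0.647, 0.272, 0.   ])]
bubble_candle [array([0.482, 0.252, 0.   ])]
top [(0.95, array([-0.2618, -0.1966,  0.005 ])), (0.69, array([-0.1209, -0.2967,  0.005 ])), (0.52, array([0.1241, 0.0067, 0.005 ]))]
mug [array([ 0.641, -0.288,  0.   ])]
jar [array([0.646, 0.266, 0.   ])]
bubble_candle [array([0.485, 0.256, 0.   ])]
```

View pics/p10.png

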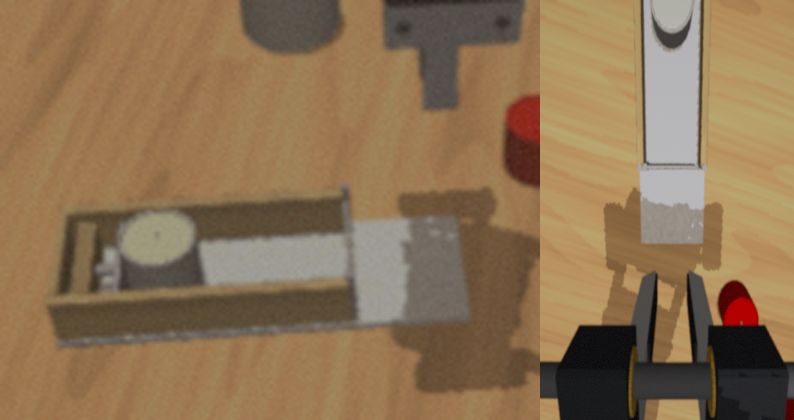

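View pics/f_wrist.png

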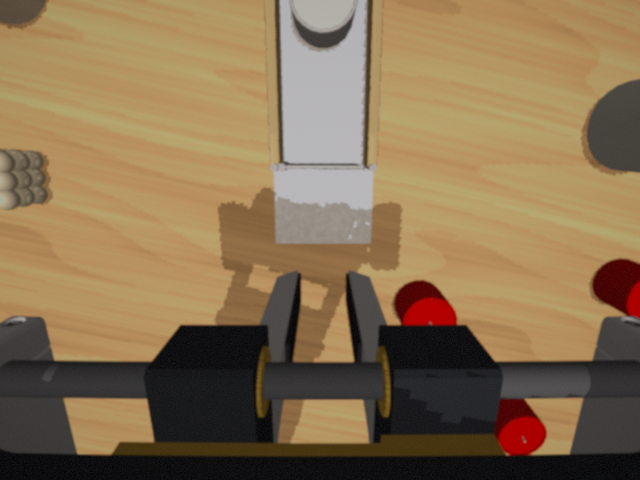

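The gate is shut, with the tin standing at x ≈ 0.12 and the gripper clear of the bay. I'm handing it in now.

Run:
```python
from h import *
print(ctrl.hand_in())
```

```text
the job is handed in; nothing more can be done
None
```

The scene ended as asked, but I made a mistake on the way out that may have failed the run. I drew back too far inside the bay, so the gate shut behind the fingers. The continued pull pressed them against the closed gate, and the wrist read about 112 N at the end of that move. That is close to the 120 N wrist limit, and I don't know the peak during the move. If this counts as the gripper pressing on something, it is over the 40 N limit. I moved forward at once, lifted the empty fingers out over the gate and handed in.

**What I did:** I gripped the aluminium tin from among the red ones and stood it on the apron. I then pushed it from behind with the fingers part-open, through the gate and into the end plate. I held it there at about 7 N, which I put at roughly 6–7 mm of plate travel, then eased back.

**Last checks before handing in (at about 27 s):**
- **Gate:** it looks shut in the side and wrist pictures.
- **Tin:** it stands upright at bay x ≈ 0.12 m. The cameras put y between 0.001 and 0.007 m.
- **Gripper:** it was out of the bay and touching nothing.
- **Other things:** the bubble candle, mug and jar are within about 10 mm of where they were, which is within the detection error.

**A disagreement I worked around:** the visible fingertips sit about 40 mm behind the stated TCP. My first grasp therefore closed above the tin without touching it, and I corrected the heights from the pictures after that.

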